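# Refit the descaling rods and put the irons on charge

### The job

The cordless irons on the worktop are back from descaling. Fit a clean descaling rod from the drip rack into the hole in each iron, knob fully down on the deck, while the iron is still out on the worktop (the cradle heats up), and then lift the iron by its handle and park it flat in a free bay of the black charging cradle, one iron to a bay, nose to either end. Leave any spare rod hanging in the rack, and do not tip an iron over or disturb the bottles and the tub.

Things in the scene. Friction and masses are not known exactly. Their poses are not given: they have to be found in the camera images.
- ironA: compact cordless iron, one of up to three alike (an absent one is None from the start): 190 mm long (own x, pointed nose +x, square heel), 90 wide (y), 118 high, 0.68 to 0.92 kg, centre of mass near x -18. Origin: centre of the sole's underside, z up. Steel sole 8 mm thick; the body's flat top (deck) is 62 mm up
- ironA_hole (a point): centre of the mouth of ironA's rod hole, in the deck ahead of the handle, at x 46, y 0, z 62 mm of the iron's frame: round, straight down, 8 mm in diameter, 54 mm deep, its edge hardly chamfered, in a round grey collar 31 mm wide; the handle's front pillar begins 27 mm behind it
- ironA_grip (a point): grip point of ironA, inside its handle bar near the centre of mass, at x -20, y 0, z 107 mm of the iron's frame. The bar is level, along x from -87 to +19, 28 mm wide (y), underside 96 mm and top 118 mm up, on a pillar at each end (x -87 to -65 and 3 to 19), with 30 mm clear beneath it
- ironB: compact cordless iron, one of up to three alike (an absent one is None from the start): 190 mm long (own x, pointed nose +x, square heel), 90 wide (y), 118 high, 0.68 to 0.92 kg, centre of mass near x -18. Origin: centre of the sole's underside, z up. Steel sole 8 mm thick; the body's flat top (deck) is 62 mm up
- ironB_hole (a point): centre of the mouth of ironB's rod hole, in the deck ahead of the handle, at x 46, y 0, z 62 mm of the iron's frame: round, straight down, 8 mm in diameter, 54 mm deep, its edge hardly chamfered, in a round grey collar 31 mm wide; the handle's front pillar begins 27 mm behind it
- ironB_grip (a point): grip point of ironB, inside its handle bar near the centre of mass, at x -20, y 0, z 107 mm of the iron's frame. The bar is level, along x from -87 to +19, 28 mm wide (y), underside 96 mm and top 118 mm up, on a pillar at each end (x -87 to -65 and 3 to 19), with 30 mm clear beneath it
- ironC: compact cordless iron, one of up to three alike (an absent one is None from the start): 190 mm long (own x, pointed nose +x, square heel), 90 wide (y), 118 high, 0.68 to 0.92 kg, centre of mass near x -18. Origin: centre of the sole's underside, z up. Steel sole 8 mm thick; the body's flat top (deck) is 62 mm up
- ironC_hole (a point): centre of the mouth of ironC's rod hole, in the deck ahead of the handle, at x 46, y 0, z 62 mm of the iron's frame: round, straight down, 8 mm in diameter, 54 mm deep, its edge hardly chamfered, in a round grey collar 31 mm wide; the handle's front pillar begins 27 mm behind it
- ironC_grip (a point): grip point of ironC, inside its handle bar near the centre of mass, at x -20, y 0, z 107 mm of the iron's frame. The bar is level, along x from -87 to +19, 28 mm wide (y), underside 96 mm and top 118 mm up, on a pillar at each end (x -87 to -65 and 3 to 19), with 30 mm clear beneath it
- rodA: a descaling rod, one of three alike: an upright steel stem 6 mm in diameter and 52 mm long whose last 4 mm taper to 3.6 mm, under a grey knob 26 mm in diameter and 26 mm high; 78 mm long in all, 40 g. Origin: tip of the stem; z along the stem towards the knob
- rodA_seat (a point): centre of the underside of rodA's knob, 52 mm above the tip: it meets the iron's deck (or the rack's top) when the rod is fully home
- rodB: a descaling rod, one of three alike: an upright steel stem 6 mm in diameter and 52 mm long whose last 4 mm taper to 3.6 mm, under a grey knob 26 mm in diameter and 26 mm high; 78 mm long in all, 40 g. Origin: tip of the stem; z along the stem towards the knob
- rodB_seat (a point): centre of the underside of rodB's knob, 52 mm above the tip: it meets the iron's deck (or the rack's top) when the rod is fully home
- rodC: a descaling rod, one of three alike: an upright steel stem 6 mm in diameter and 52 mm long whose last 4 mm taper to 3.6 mm, under a grey knob 26 mm in diameter and 26 mm high; 78 mm long in all, 40 g. Origin: tip of the stem; z along the stem towards the knob
- rodC_seat (a point): centre of the underside of rodC's knob, 52 mm above the tip: it meets the iron's deck (or the rack's top) when the rod is fully home
- cradle: fixed black charging cradle, a low tray 330 mm (own x) by 216 mm (own y), its walls 30 mm high and 5 mm thick, divided across x into three equal bays that run along y, each 103 mm (x) by 206 mm (y) inside, with a floor 5 mm thick. Origin: centre of its underside
- bay0 (a point): centre of the floor of the cradle's bay 0 (at x -108.3, y 0, z 5 mm of the cradle's frame); an iron lies in the bay with its length along the cradle's y, nose to either end
- bay1 (a point): centre of the floor of the cradle's bay 1 (at x 0, y 0, z 5 mm of the cradle's frame); an iron lies in the bay with its length along the cradle's y, nose to either end
- bay2 (a point): centre of the floor of the cradle's bay 2 (at x 108.3, y 0, z 5 mm of the cradle's frame); an iron lies in the bay with its length along the cradle's y, nose to either end
- rack: fixed steel drip rack, 170 mm (own x) by 62 mm (y), its top plate 67 mm high with three 8 mm holes in a row along x, 50 mm apart, in which the rods hang by their knobs. Origin: centre of its underside
- detergent: bystander: white detergent bottle, 76 mm diameter, 200 mm high; origin centre of underside
- sprayer: bystander: white spray bottle, 72 mm diameter, 176 mm high; origin centre of underside
- tub: bystander: white round stain-remover tub with grey lid, 108 mm diameter, 116 mm high; origin centre of underside
Things that resemble listed ones, but are neither listed nor needed, are in the scene too. Leave any blue look-alike of the rodC alone.

How it is judged:
At the end, for the whole second after the job is handed in: Each iron present holds a rod (knob's underside within 5 mm of the hole's mouth, parallel within 0.12 rad) and lies flat (0.06 rad) and still in a cradle bay, its origin within 18 mm of the bay's site; every rod is upright (0.15 rad) with its knob's underside above 55 mm, in an iron or the rack (((distance between rodA_seat and ironA_hole below 0.005 m and angle between the z axis of rodA and the z axis of ironA, either way round below 0.12 rad) or (distance between rodB_seat and ironA_hole below 0.005 m and angle between the z axis of rodB and the z axis of ironA, either way round below 0.12 rad) or (distance between rodC_seat and ironA_hole below 0.005 m and angle between the z axis of rodC and the z axis of ironA, either way round below 0.12 rad)) and (distance between ironA and bay0 below 0.018 m or distance between ironA and bay1 below 0.018 m or distance between ironA and bay2 below 0.018 m) and angle between each of ironA, ironB, ironC's own z axis and vertical below 0.06 rad and linear speed of each of ironA, ironB, ironC below 0.02 m/s and ((distance between rodA_seat and ironB_hole below 0.005 m and angle between the z axis of rodA and the z axis of ironB, either way round below 0.12 rad) or (distance between rodB_seat and ironB_hole below 0.005 m and angle between the z axis of rodB and the z axis of ironB, either way round below 0.12 rad) or (distance between rodC_seat and ironB_hole below 0.005 m and angle between the z axis of rodC and the z axis of ironB, either way round below 0.12 rad)) and (distance between ironB and bay0 below 0.018 m or distance between ironB and bay1 below 0.018 m or distance between ironB and bay2 below 0.018 m) and ((distance between rodA_seat and ironC_hole below 0.005 m and angle between the z axis of rodA and the z axis of ironC, either way round below 0.12 rad) or (distance between rodB_seat and ironC_hole below 0.005 m and angle between the z axis of rodB and the z axis of ironC, either way round below 0.12 rad) or (distance between rodC_seat and ironC_hole below 0.005 m and angle between the z axis of rodC and the z axis of ironC, either way round below 0.12 rad)) and (distance between ironC and bay0 below 0.018 m or distance between ironC and bay1 below 0.018 m or distance between ironC and bay2 below 0.018 m) and angle between each of rodA, rodB, rodC's own z axis and vertical below 0.15 rad and height (world z) of each of rodA_seat, rodB_seat, rodC_seat above 0.055 m); the robot touches nothing.
It fails at once if a bystander (bottle, sprayer or tub) pushed more than 30 mm from its place (distance of any of detergent, sprayer, tub from where it was at the start of the episode above 0.03 m).
It fails at once if an iron tipped over (tilted more than 0.7 rad) (angle between any of ironA, ironB, ironC's own z axis and vertical above 0.7 rad).
It fails at once if ironA set down in a cradle bay without a rod in it ((distance between ironA and bay0 below 0.015 m or distance between ironA and bay1 below 0.015 m or distance between ironA and bay2 below 0.015 m) and distance between each of rodA_seat, rodB_seat, rodC_seat and ironA_hole above 0.012 m).
It fails at once if ironB set down in a cradle bay without a rod in it ((distance between ironB and bay0 below 0.015 m or distance between ironB and bay1 below 0.015 m or distance between ironB and bay2 below 0.015 m) and distance between each of rodA_seat, rodB_seat, rodC_seat and ironB_hole above 0.012 m).
It fails at once if ironC set down in a cradle bay without a rod in it ((distance between ironC and bay0 below 0.015 m or distance between ironC and bay1 below 0.015 m or distance between ironC and bay2 below 0.015 m) and distance between each of rodA_seat, rodB_seat, rodC_seat and ironC_hole above 0.012 m).
Of ironA, ironB, ironC only 2 to 3 are there at a start; the rules pass over those that are not, and their reading is None.
At some moment in a run one of ironA, ironB, ironC may be knocked a few centimetres aside while the robot is not near it.
It also fails if it takes over 210 s, if anything falls off the work surface, if the arm or the gripper's body presses on something with over 40 N, if the wrist force passes 120 N, or if a joint passes its speed limit or range.

### The arm

A 6-joint arm with a two-finger parallel gripper is mounted at the origin on the work surface. World frame = base frame: x ahead of the robot, y to its left, z up, the work surface at z = 0. Lengths are in m, angles in rad, forces in N, time in s.
With the tool pointing down it reaches from about 0.35 to 0.975 m from the base axis. Payload 7.1 kg.
Tool frame: the origin (TCP) lies at the very end of the fingers, on their centre line; the grasp point (between the pads) lies 19 mm behind it; z points along the fingers, y is the direction in which the jaws open and shut (so a half turn about z gives the same grasp; the last joint's range is limited). The gripper opens to 88 mm and grips with 3 to 60 N. Pads are 20 mm wide; open, the fingers measure 115 mm over their backs; the gripper's body (75 mm by 178 mm) begins 61 mm behind the grasp point.
Start: joints at [1.113, 0.423, 1.63, -0, 1.089, -0.019], TCP at [0.266, 0.566, 0.223] pointing down, gripper open.
Joint ranges: [-3, 3], [-0.9, 2.11], [0.09, 2.58], [-1.31, 4.45], [0.11, 2.69], [-2.54, 2.54]. Speed limits (rad/s): [2.39, 2.39, 3.01, 3.14, 3.14, 3.14].

### API

Orientations are given as a unit quaternion [x, y, z, w].
In Python, from cell import status, get_image, get_calibration, sign_off gives the robot as it stands.
- The arm moves only by the tool move_arm, never from a script. Its argument "steps" is a list that holds one entry, the list of rows, each a list of 7 numbers: the opening in per cent of the stroke, from 0 (shut) to 100 (fully open), then the shift along the tool's x, y, z in m, then the turn, a rotation vector about the tool's x, y, z in degrees. A call has 1 to 12 rows; each row is the pose to reach, as a shift and turn from the pose commanded when the call began, along the tool's axes at that moment; what a row does not reach only later rows make up. A row lasts 1/8 s, in which the tool goes at most 62.5 mm and 10.7 degrees, less where a joint would pass 70% of its speed; a pose out of reach is approached as far as the arm can. A call with a gripper value outside its range is refused whole. The fingers move at their own pace and stop on an object; the grip force is fixed at half the most. Time passes only in rows, so rows that repeat a pose let the fingers close. It gives the time, the measured TCP pose, the force and the opening at its end, in the units of the state.
- status.observe(): the state, without advancing time (a new reading comes with each control period).
- get_image(name): name is "scene" or "side" or "wrist"; returns the picture (420x560x3 uint8, red, green, blue); there is no depth.
- get_calibration(name): a dict with "K" (3x3 intrinsics, pixels), "R" (3x3) and "t" (3): a world point X has camera coordinates R X + t. Camera axes: x right, y down, z forward; pixel columns grow to the right and rows downward; lengths in m; the calibration is good to about 2 mm. A picture is of the moment at which its call begins: read the wrist's pose just before it. get_calibration takes no time and is no camera call; for the wrist camera it gives the pose at the moment of the call.
- sign_off(): hands the job in, once; it reports no verdict.
The state is a dict: "time_s": time; "joints": joint angles; "qvel": joint speeds; "tau": joint torques, N m; "ee_pos": TCP position; "tcp_rot": TCP orientation; "contact_force": force on the tool from outside, world axes, zero at the start; "torque": the same for the moment, N m; "opening": finger opening in m.
Only numpy, scipy, OpenCV 4.12 (cv2) and the standard library are available. Lean on these libraries where they do the work, as an engineer would, in place of code of your own. Each camera call takes 0.05 s, during which the arm holds its last target.

## Working session

There is one attempt and no reset: what is moved stays moved. The work goes in short steps, Python scripts to look and compute and a tool call to move; the robot and the scene stay as the last step left them, time stands still between calls to the robot, and variables do not carry over. Pictures are saved under pics/ and viewed, and the job is handed in when it is done.

Besides the shell and the picture viewer there is one more tool, called after "Call:" as a command line: name --argument value ..., lists and objects as JSON in quotes. move_arm: Moves the arm, as the interface text tells. Its arguments: {"type":"object","properties":{"steps":{"type":"array"}},"required":["steps"]}

```bash
ls; mkdir -p pics; python3 - <<'E'
from cell import status, get_image, get_calibration
import cv2,numpy as np
s=status.observe();print(s)
for n in ["scene","side","wrist"]:
    c=get_calibration(n);im=get_image(n);cv2.imwrite(f"pics/{n}0.png",im[:,:,::-1]);print(n,np.round(c["K"],1).tolist(),np.round(c["R"],3).tolist(),np.round(c["t"],3))
E
```

```text
pics
{'time_s': 0.0, 'joints': array([ 1.11301853e+00,  4.23858019e-01,  1.63069523e+00,  3.01857107e-06,
        1.08857775e+00, -1.90315226e-02]), 'qvel': array([-1.89706434e-03,  1.45668882e-04,  4.85895558e-04,  6.38650197e-04,
        3.48367993e-05, -2.29267129e-04]), 'tau': array([-1.73553963e-03, -5.44625509e+01, -2.73664248e+01,  6.42806897e-02,
        2.26630789e-02, -1.41022260e-04]), 'ee_pos': array([0.26525042, 0.5653059 , 0.22188891]), 'tcp_rot': array([ 2.17618445e-01,  9.76033617e-01, -7.47103034e-04, -1.82941367e-04]), 'contact_force': array([ 0.3975116 , -0.94746898,  0.27189993]), 'torque': array([-0.01882239, -0.01826927, -0.04022507]), 'opening': 0.08792971938869247}
scene [[402.2, 0.0, 274.3], [0.0, 402.2, 209.2], [0.0, 0.0, 1.0]] [[-0.29, 0.957, -0.001], [0.53, 0.16, -0.833], [-0.797, -0.242, -0.553]] [ 0.17  -0.267  1.48 ]
side [[434.0, 0.0, 275.3], [0.0, 434.0, 212.5], [0.0, 0.0, 1.0]] [[0.974, -0.225, -0.003], [-0.136, -0.577, -0.805], [0.18, 0.785, -0.593]] [-0.606  0.178  1.276]
wrist [[343.1, 0.0, 278.0], [0.0, 343.1, 210.4], [0.0, 0.0, 1.0]] [[0.425, 0.905, -0.001], [0.862, -0.404, 0.306], [0.277, -0.131, -0.952]] [-0.625 -0.036  0.392]
```

View pics/scene0.png

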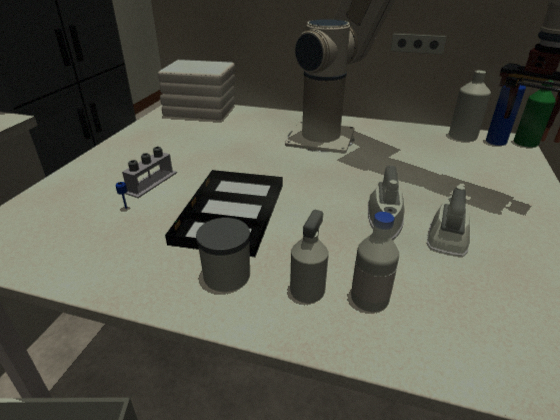

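View pics/side0.png

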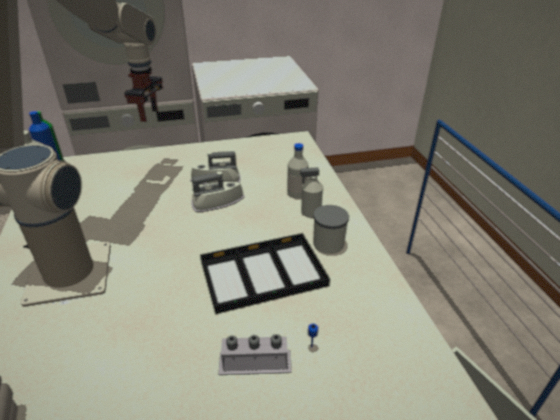

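View pics/wrist0.png

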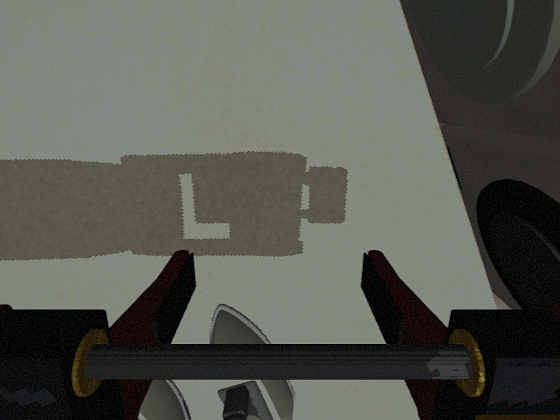

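```bash
cat > h.py <<'E'
import numpy as np,cv2
from cell import status,get_image,get_calibration
from scipy.spatial.transform import Rotation as Ro
def ray(c,px):
    d=np.linalg.inv(c["K"])@np.array([px[0],px[1],1.]);R=np.array(c["R"]);return -R.T@np.array(c["t"]),(R.T@d)/np.linalg.norm(d)
def onz(c,px,z):
    o,d=ray(c,px);return o+d*(z-o[2])/d[2]
def tri(obs):
    A=np.zeros((3,3));b=np.zeros(3);L=[]
    for c,p in obs:
        o,d=ray(c,p);P=np.eye(3)-np.outer(d,d);A+=P;b+=P@o;L.append((P,o))
    X=np.linalg.solve(A,b);return X,[round(float(np.linalg.norm(P@(X-o)))*1000,1) for P,o in L]
def proj(c,X):
    p=np.array(c["K"])@(np.array(c["R"])@np.array(X)+np.array(c["t"]));return p[:2]/p[2]
def snap(n,tag,crop=None,s=1):
    # cal before the image
    st=status.observe();c=get_calibration(n);im=get_image(n)[:,:,::-1].copy()
    np.savez(f"pics/{tag}.npz",im=im,K=c["K"],R=c["R"],t=c["t"],p=st["ee_pos"],q=st["tcp_rot"])
    save(im,tag,crop,s);return im,c,st
def save(im,tag,crop=None,s=1,g=1.0):
    v=im if crop is None else im[crop[1]:crop[3],crop[0]:crop[2]]
    v=np.clip(255*(v/255.)**g,0,255).astype(np.uint8)
    cv2.imwrite(f"pics/{tag}.png",cv2.resize(v,None,fx=s,fy=s,interpolation=cv2.INTER_CUBIC))
def load(tag):
    d=np.load(f"pics/{tag}.npz");return d["im"],{k:d[k] for k in "KRt"},d["p"],d["q"]
def totool(st,X):
    return Ro.from_quat(st["tcp_rot"]).inv().apply(np.array(X)-st["ee_pos"])
E
python3 - <<'E'
from h import *
a,ca,s=snap("scene","sc1");b,cb,_=snap("side","si1");
save(a,"sc1a",(100,130,300,260),4,.6);save(a,"sc1b",(340,150,500,260),4,.6)
save(b,"si1a",(180,130,300,220),5,.6);save(b,"si1b",(190,230,340,380),4,.6)
c=get_calibration("wrist");R=Ro.from_quat(s["tcp_rot"]).as_matrix()
print("cam in tool", R.T@(-np.array(c["R"]).T@np.array(c["t"])-s["ee_pos"]), (np.array(c["R"])@R).round(3).tolist(), R.round(3).tolist())
for n,p in [("rack",(148,175)),("ironL",(386,215)),("ironR",(450,235)),("det",(373,300)),("spr",(308,293)),("tub",(226,280))]:
    print(n,onz(ca,p,0).round(3))
E
```

```text
cam in tool [ 0.08538221  0.00032879 -0.1614838 ] [[-0.0, 1.0, -0.001], [-0.952, -0.001, -0.306], [-0.306, 0.001, 0.952]] [[-0.905, 0.425, -0.001], [0.425, 0.905, -0.001], [0.0, -0.001, -1.0]]
rack [ 0.441 -0.45   0.   ]
ironL [0.453 0.266 0.   ]
ironR [0.496 0.422 0.   ]
det [0.768 0.262 0.   ]
spr [0.787 0.133 0.   ]
tub [ 0.8   -0.042  0.   ]
```

View pics/sc1a.png

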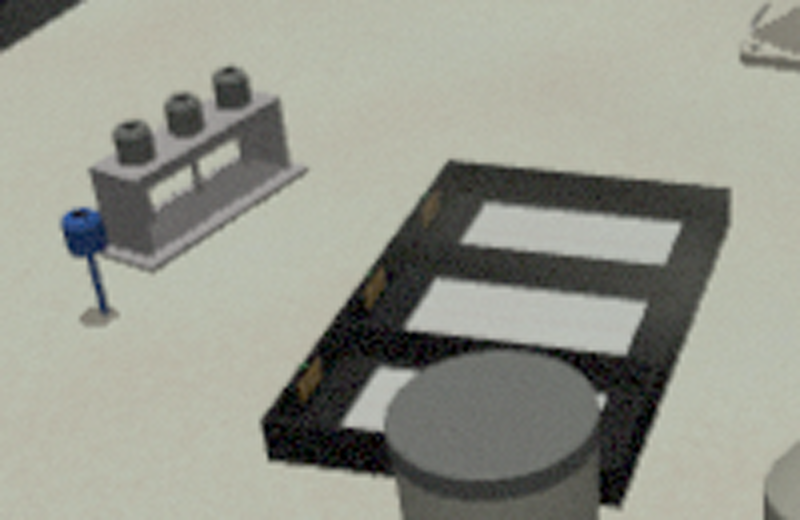

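View pics/sc1b.png

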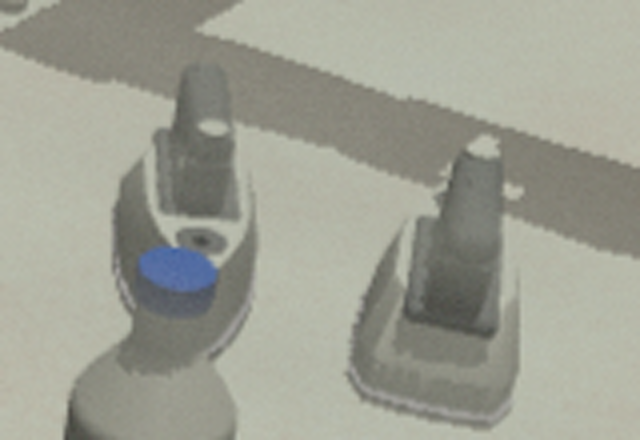

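View pics/si1a.png

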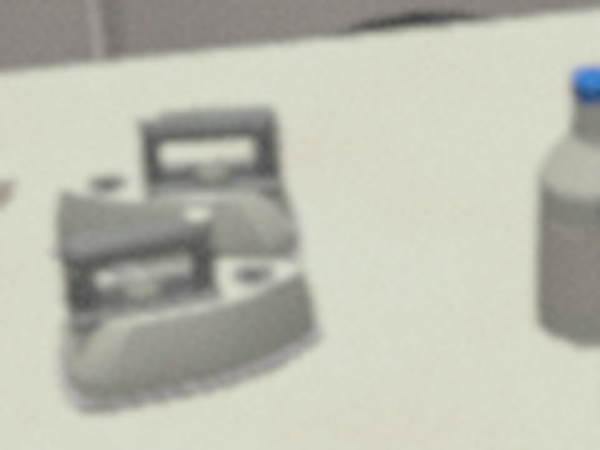

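View pics/si1b.png

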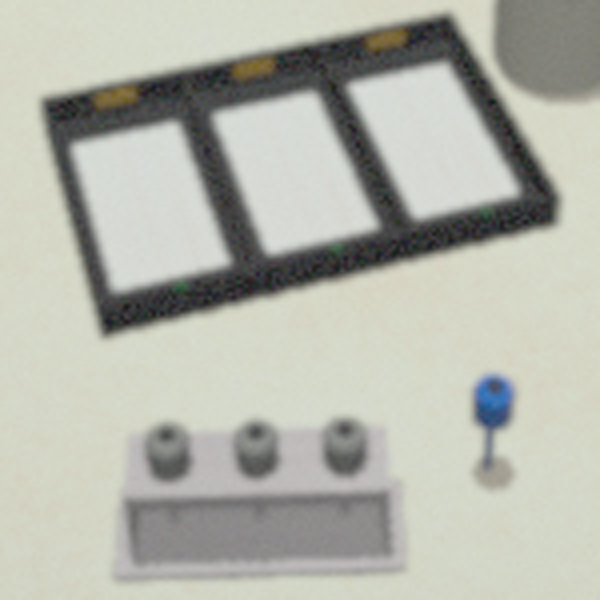

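```bash
python3 - <<'E'
from h import *
_,ca,*_=load("sc1");_,cb,*_=load("si1")
A=lambda x,y:(ca,(100+x/4-.375,130+y/4-.375)); B=lambda x,y:(cb,(190+x/4-.375,230+y/4-.375))
for n,o in {"k1":[A(133,125),B(345,425)],"k2":[A(183,98),B(257,429)],"k3":[A(231,72),B(167,431)],
 "cr_nearfar":[A(268,425),B(450,18)] }.items():pass
for n,o in {"k1":[A(133,125),B(345,428)],"k2":[A(183,98),B(257,431)],"k3":[A(231,72),B(167,433)],
 "c1":[A(450,162),B(103,305)],"c2":[A(730,190),B(43,100)],"c3":[A(263,425),B(557,200)]}.items():
    X,e=tri(o);print(n,X.round(4),e)
A=lambda x,y:(ca,(340+x/4-.375,150+y/4-.375)); B=lambda x,y:(cb,(180+x/5-.4,130+y/5-.4))
for n,o in {"Lhole":[A(201,241),B(253,273)]}.items():
    X,e=tri(o);print(n,X.round(4),e)
print(onz(cb,B(107,184)[1],.062),onz(cb,B(253,273)[1],.062),onz(ca,A(201,241)[1],.062))
E
```

```text
k1 [ 0.5244 -0.4278  0.0918] [0.0, 0.0]
k2 [ 0.4758 -0.4184  0.0913] [0.2, 0.2]
k3 [ 0.4264 -0.4085  0.0912] [0.6, 0.6]
c1 [ 0.4033 -0.2492  0.0286] [0.1, 0.1]
c2 [ 0.3828 -0.0375  0.0274] [0.2, 0.2]
c3 [ 0.7257 -0.2226  0.0241] [1.3, 1.3]
Lhole [0.5208 0.2717 0.0623] [1.7, 1.7]
[0.43020609 0.42491687 0.062     ] [0.52032548 0.27505385 0.062     ] [0.52314439 0.27073067 0.062     ]
```

```bash
cat >> h.py <<'E'
def plan(X,heading,st=None):
    "shift (tool axes, m) and turn (deg about tool z) from measured pose to TCP X, tool down with tool x at heading deg"
    st=st or status.observe();R=Ro.from_quat(st["tcp_rot"]);h=np.deg2rad(heading)
    T=Ro.from_matrix(np.array([[np.cos(h),np.sin(h),0],[np.sin(h),-np.cos(h),0],[0,0,-1]]))
    cur=np.rad2deg(np.arctan2(*R.as_matrix()[1::-1,0]))
    print("cur",np.round(st["ee_pos"],4),"hd",round(cur,2),"t",round(st["time_s"],2),"-> shift",R.inv().apply(np.array(X)-st["ee_pos"]).round(4),"rotvec",np.rad2deg((R.inv()*T).as_rotvec()).round(2))
E
python3 - <<'E'
from h import *
plan([.45,.1,.3],70)
plan([.524,-.428,.25],-11)
E
```

```text
cur [0.2654 0.5656 0.2223] hd 154.86 t 0.25 -> shift [-0.3649 -0.3431 -0.0774] rotvec [-3.000e-02  3.000e-02  8.486e+01]
cur [0.2654 0.5656 0.2223] hd 154.86 t 0.25 -> shift [-0.6562 -0.7896 -0.0271] rotvec [-1.0000e-02  6.0000e-02  1.6586e+02]
```

Call:
move_arm --steps '[[[100, -0.365, -0.343, -0.077, 0, 0, 85], [100, -0.365, -0.343, -0.077, 0, 0, 85], [100, -0.365, -0.343, -0.077, 0, 0, 85], [100, -0.365, -0.343, -0.077, 0, 0, 85], [100, -0.365, -0.343, -0.077, 0, 0, 85], [100, -0.365, -0.343, -0.077, 0, 0, 85], [100, -0.365, -0.343, -0.077, 0, 0, 85], [100, -0.365, -0.343, -0.077, 0, 0, 85]]]'

```text
time_s: 1.25
ee_pos: [0.4482, 0.1045, 0.2993]
tcp_rot: [0.821, 0.57, 0.0, 0.0]
contact_force: [0.6, 0.0, 0.5]
opening: 0.0882
```

```bash
python3 - <<'E'
from h import *
print(status.observe()["joints"].round(2))
plan([.524,-.428,.25],-11)
E
```

```text
[0.2  0.08 1.9  0.   1.16 0.56]
cur [0.4482 0.1045 0.2993] hd 69.53 t 1.25 -> shift [-0.4724  0.2572  0.0492] rotvec [ 1.000e-02 -5.000e-02  8.053e+01]
```

Call:
move_arm --steps '[[[100, -0.472, 0.257, 0.049, 0, 0, 80.5], [100, -0.472, 0.257, 0.049, 0, 0, 80.5], [100, -0.472, 0.257, 0.049, 0, 0, 80.5], [100, -0.472, 0.257, 0.049, 0, 0, 80.5], [100, -0.472, 0.257, 0.049, 0, 0, 80.5], [100, -0.472, 0.257, 0.049, 0, 0, 80.5], [100, -0.472, 0.257, 0.049, 0, 0, 80.5], [100, -0.472, 0.257, 0.049, 0, 0, 80.5], [100, -0.472, 0.257, 0.049, 0, 0, 80.5], [100, -0.472, 0.257, 0.049, 0, 0, 80.5]]]'

```text
time_s: 2.5
ee_pos: [0.526, -0.4277, 0.2485]
tcp_rot: [0.996, -0.094, -0.0, -0.0]
contact_force: [-0.1, 0.2, -0.5]
opening: 0.088
```

```bash
python3 - <<'E'
from h import *
im,c,st=snap("wrist","w1",None,1.4)
for k in [(.5244,-.4278,.093),(.4758,-.4184,.093),(.4264,-.4085,.093)]: print(proj(c,k).round(1))
plan([.524,-.428,.25],-11)
E
```

```text
[279.  194.2]
[278.9 242. ]
[278.4 286.6]
cur [ 0.5259 -0.4259  0.2487] hd -10.74 t 2.55 -> shift [-0.0015  0.0024 -0.0013] rotvec [-0.05  0.07  0.26]
```

View pics/w1.png

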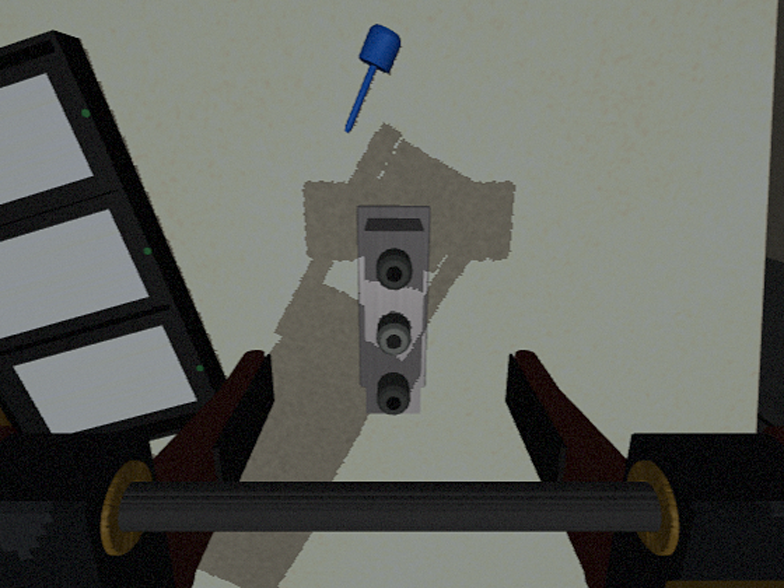

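```bash
python3 - <<'E'
from h import *
im,c,p,q=load("w1")
g=cv2.cvtColor(im,cv2.COLOR_BGR2GRAY)
save(im,"w1c",(240,130,320,310),4,.6)
for k in [(281.3,194.5),(281,243.8),(280.7,288)]:print(onz(c,k,.093).round(4))
k=onz(c,(281.3,194.5),.093)
plan([k[0],k[1],.071],-11.2)
E
```

```text
[ 0.5237 -0.4299  0.093 ]
[ 0.4735 -0.4202  0.093 ]
[ 0.4243 -0.4106  0.093 ]
cur [ 0.5259 -0.4259  0.2487] hd -10.74 t 2.55 -> shift [-0.0013  0.0045  0.1777] rotvec [-0.05  0.07  0.46]
```

View pics/w1c.png

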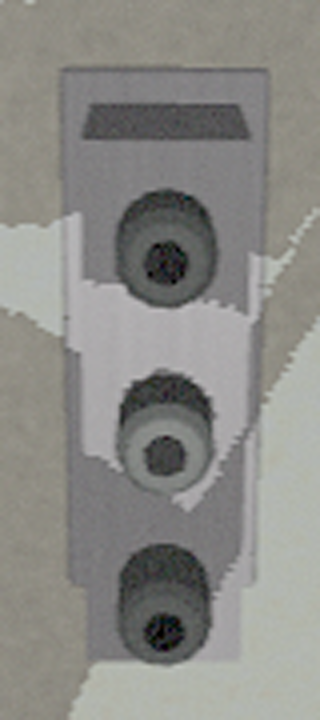

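Call:
move_arm --steps '[[[70, -0.001, 0.0045, 0.06, 0, 0, 0.4], [70, -0.001, 0.0045, 0.12, 0, 0, 0.4], [70, -0.001, 0.0045, 0.15, 0, 0, 0.4], [70, -0.001, 0.0045, 0.165, 0, 0, 0.4], [70, -0.001, 0.0045, 0.1765, 0, 0, 0.4], [70, -0.001, 0.0045, 0.1765, 0, 0, 0.4], [0, -0.001, 0.0045, 0.1765, 0, 0, 0.4], [0, -0.001, 0.0045, 0.1765, 0, 0, 0.4], [0, -0.001, 0.0045, 0.1765, 0, 0, 0.4], [0, -0.001, 0.0045, 0.1765, 0, 0, 0.4], [0, -0.001, 0.0045, 0.1765, 0, 0, 0.4]]]'

```text
time_s: 3.92
ee_pos: [0.5247, -0.4296, 0.0734]
tcp_rot: [0.995, -0.096, 0.0, 0.0]
contact_force: [-0.6, 0.2, 2.6]
opening: 0.025
```

```bash
python3 - <<'E'
from h import *
im,c,st=snap("wrist","w2",None,1.4)
plan([.5237,-.4299,.071],-11.2)
E
```

```text
cur [ 0.5248 -0.4296  0.0735] hd -11.04 t 3.98 -> shift [-0.001   0.0005  0.0025] rotvec [ 0.01 -0.02  0.16]
```

View pics/w2.png

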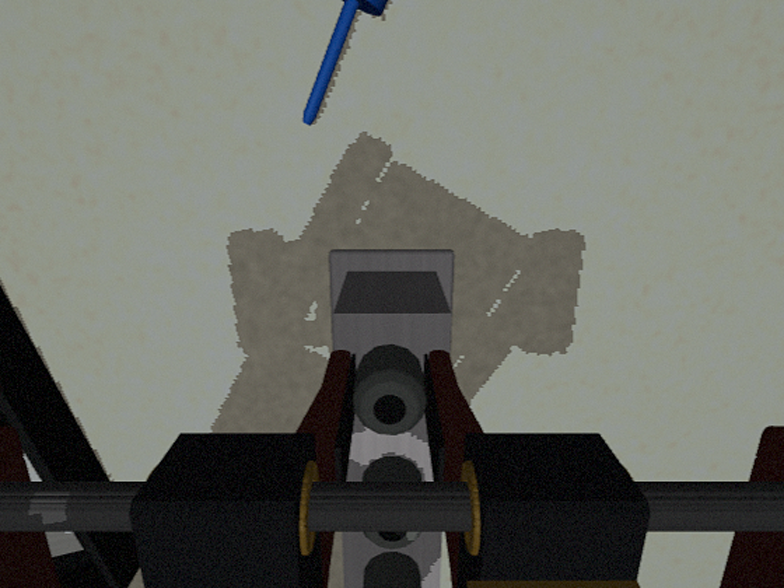

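Call:
move_arm --steps '[[[0, 0, 0, -0.03, 0, 0, 0], [0, 0, 0, -0.06, 0, 0, 0], [0, 0, 0, -0.1, 0, 0, 0], [0, 0, 0, -0.15, 0, 0, 0], [0, 0, 0, -0.18, 0, 0, 0], [0, 0, 0, -0.18, 0, 0, 0]]]'

```text
time_s: 4.72
ee_pos: [0.5258, -0.4304, 0.256]
tcp_rot: [0.995, -0.096, 0.002, 0.001]
contact_force: [0.6, -0.3, -1.0]
opening: 0.0255
```

```bash
python3 - <<'E'
from h import *
im,c,st=snap("wrist","w3",None,1.4)
save(im,"w3c",(230,190,330,310),5,.6)
plan([.36,.25,.25],0)
plan([.45,-.05,.27],70)
E
```

```text
cur [ 0.5248 -0.4296  0.2537] hd -11.04 t 4.78 -> shift [-0.292  -0.6354  0.0028] rotvec [  0.05  -0.07 -11.04]
cur [ 0.5248 -0.4296  0.2537] hd -11.04 t 4.78 -> shift [-0.1461 -0.3582 -0.0168] rotvec [ 9.000e-02 -3.000e-02 -8.104e+01]
```

View pics/w3.png

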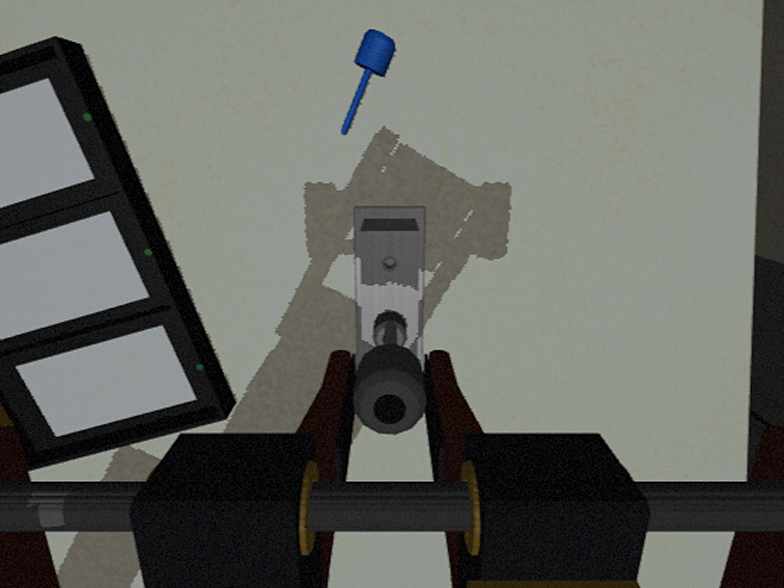

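View pics/w3c.png

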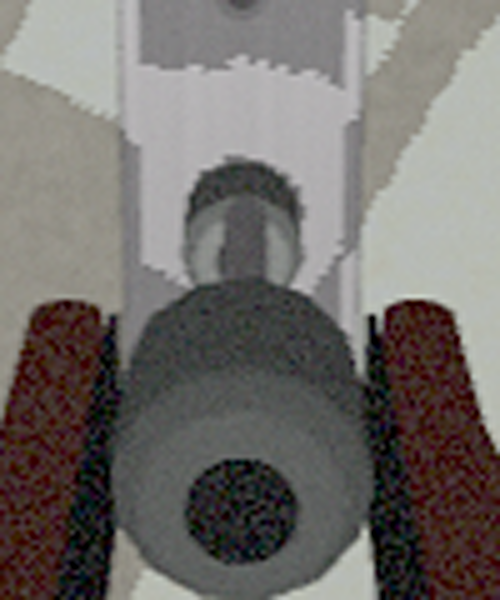

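```bash
python3 - <<'E'
from h import *
_,cb,*_=load("si1")
B=lambda x,y:(180+x/5-.4,130+y/5-.4)
a=onz(cb,B(62,245),.110);b=onz(cb,B(210,215),.110);print(a,b,np.rad2deg(np.arctan2(*(b-a)[1::-1])))
a=onz(cb,B(140,120),.118);b=onz(cb,B(275,108),.118);print(a,b,np.rad2deg(np.arctan2(*(b-a)[1::-1])))
print(status.observe()["joints"].round(2))
plan([.5,-.1,.27],50)
plan([.52,.27,.27],10)
E
```

```text
[0.39003213 0.26532714 0.11      ] [0.49403274 0.2815196  0.11      ] 8.84966429916746
[0.45965121 0.41597861 0.118     ] [0.56031344 0.41129525 0.118     ] -2.6637968598525417
[-0.7   0.47  1.48  0.    1.19  1.06]
cur [ 0.5248 -0.4296  0.2537] hd -11.04 t 4.78 -> shift [-0.0875 -0.3187 -0.0167] rotvec [ 8.000e-02 -5.000e-02 -6.104e+01]
cur [ 0.5248 -0.4296  0.2537] hd -11.04 t 4.78 -> shift [-0.1387 -0.6857 -0.017 ] rotvec [  0.05  -0.07 -21.04]
```

Call:
move_arm --steps '[[[0, -0.139, -0.686, -0.017, 0, 0, -21], [0, -0.139, -0.686, -0.017, 0, 0, -21], [0, -0.139, -0.686, -0.017, 0, 0, -21], [0, -0.139, -0.686, -0.017, 0, 0, -21], [0, -0.139, -0.686, -0.017, 0, 0, -21], [0, -0.139, -0.686, -0.017, 0, 0, -21], [0, -0.139, -0.686, -0.017, 0, 0, -21], [0, -0.139, -0.686, -0.017, 0, 0, -21], [0, -0.139, -0.686, -0.017, 0, 0, -21], [0, -0.139, -0.686, -0.017, 0, 0, -21], [0, -0.139, -0.686, -0.017, 0, 0, -21], [0, -0.139, -0.686, -0.017, 0, 0, -21]]]'

```text
time_s: 6.28
ee_pos: [0.5183, 0.2734, 0.2679]
tcp_rot: [0.996, 0.089, -0.001, 0.0]
contact_force: [1.1, -0.6, -0.5]
opening: 0.0255
```

```bash
python3 - <<'E'
from h import *
im,c,st=snap("wrist","w4",None,1.4)
save(im,"w4c",(200,130,360,270),5,.6)
plan([.52,.27,.27],10)
E
```

```text
cur [0.5184 0.2729 0.268 ] hd 10.15 t 6.33 -> shift [ 0.001   0.0032 -0.002 ] rotvec [0.02 0.17 0.15]
```

View pics/w4.png

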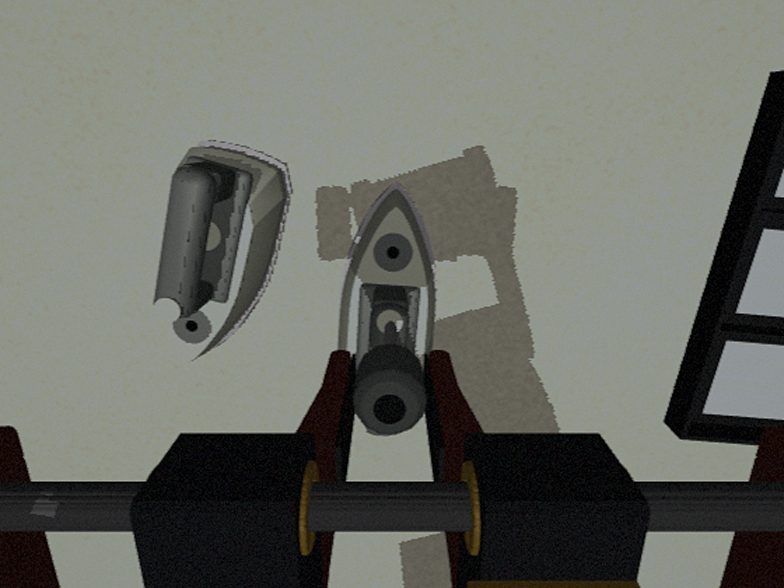

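View pics/w4c.png

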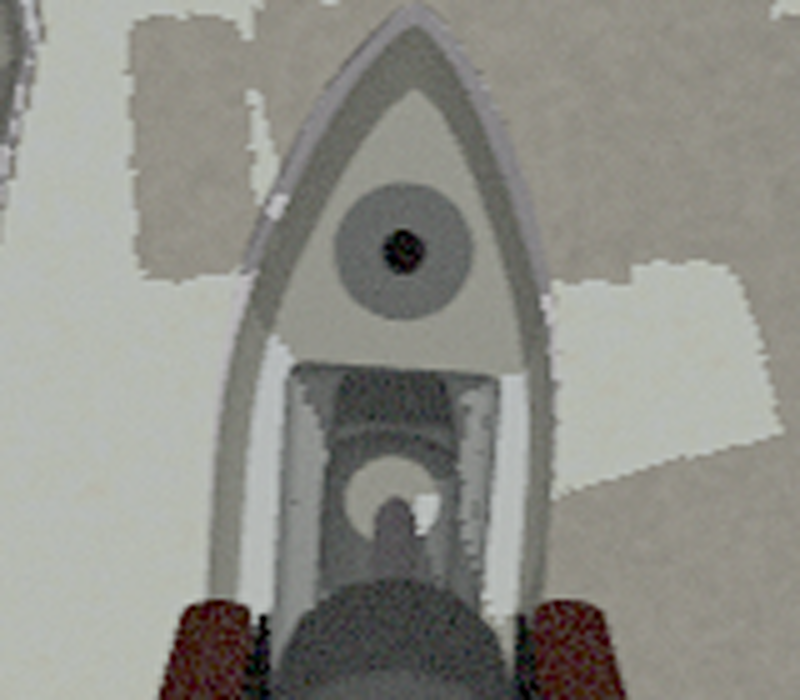

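```bash
cat >> h.py <<'E'
def tool_at(c,st,px,zt):
    "tool-frame xy of pixel's ray at tool depth zt"
    o,d=ray(c,px);R=Ro.from_quat(st["tcp_rot"]);o=R.inv().apply(o-st["ee_pos"]);d=R.inv().apply(d);return o+d*(zt-o[2])/d[2]
E
python3 - <<'E'
from h import *
im,c,p,q=load("w4");st=dict(ee_pos=p,tcp_rot=q,time_s=0)
C=lambda x,y:(200+x/5-.4,130+y/5-.4)
H=onz(c,C(404,250),.062);N=onz(c,C(412,8),.004)
print(H,N,"head",np.rad2deg(np.arctan2(*(N-H)[1::-1])),np.linalg.norm((N-H)[:2]))
a=onz(c,C(297,367),.062);b=onz(c,C(500,373),.062);print(np.rad2deg(np.arctan2(*(a-b)[1::-1]))-90,(a+b)/2)
tip=tool_at(c,st,C(396,507),.0585);print("tip",tip,"hole in tool",totool(st,H),"shift",totool(st,H)-tip)
print("R",onz(c,(192/1.4,326/1.4),.062))
E
```

```text
[0.51964141 0.27154637 0.062     ] [0.56594574 0.27758147 0.004     ] head 7.425817040182323 0.046695973159098514
8.395377520990735 [0.49247437 0.26784948 0.062     ]
tip [-1.13459798e-03 -6.64713876e-05  5.85000000e-02] hole in tool [0.00165457 0.00196755 0.20590079] shift [0.00278917 0.00203402 0.14740079]
R [0.42910142 0.42236433 0.062     ]
```

Call:
move_arm --steps '[[[0, 0.0028, 0.002, 0.05, 0, 0, 2], [0, 0.0028, 0.002, 0.1, 0, 0, 2], [0, 0.0028, 0.002, 0.12, 0, 0, 2], [0, 0.0028, 0.002, 0.127, 0, 0, 2], [0, 0.0028, 0.002, 0.127, 0, 0, 2], [0, 0.0028, 0.002, 0.127, 0, 0, 2], [0, 0.0028, 0.002, 0.127, 0, 0, 2]]]'

```text
time_s: 7.2
ee_pos: [0.5233, 0.2692, 0.1442]
tcp_rot: [0.998, 0.069, 0.001, -0.0]
contact_force: [0.4, 1.0, -0.3]
opening: 0.0256
```

```bash
python3 - <<'E'
from h import *
im,c,st=snap("wrist","w5")
save(im,"w5c",(220,140,340,260),6,.6)
plan([.52,.27,.15],8);print(st["contact_force"])
E
```

```text
cur [0.5232 0.2692 0.1441] hd 7.96 t 7.25 -> shift [-0.0031 -0.0013 -0.0059] rotvec [-0.03 -0.09 -0.04]
[ 0.37763722  1.02198975 -0.33869421]
```

View pics/w5c.png

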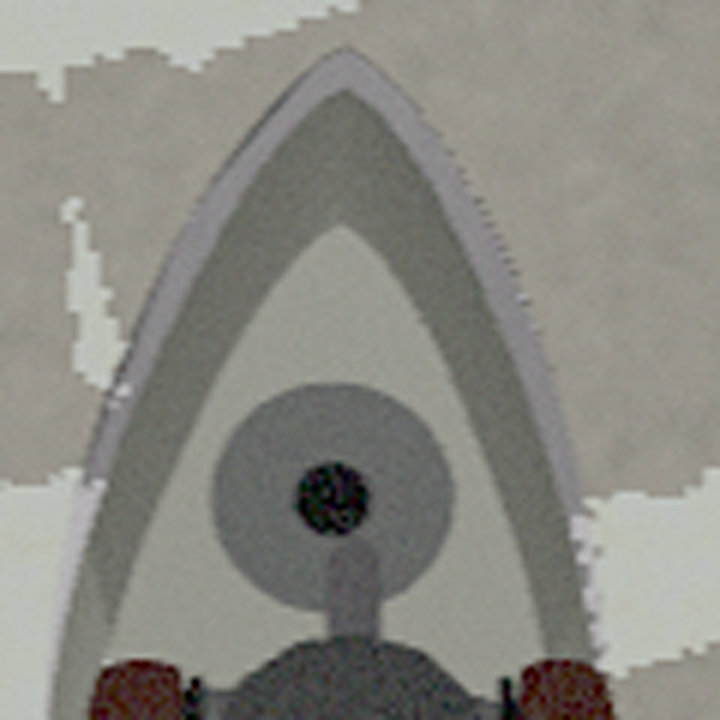

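```bash
cat >> h.py <<'E'
def align(tag,hole,tip,zt=.0585,zh=.062,save_=None):
    im,c,p,q=load(tag);st=dict(ee_pos=p,tcp_rot=q);H=onz(c,hole,zh);t=tool_at(c,st,tip,zt);h=totool(st,H)
    print("hole",H.round(4),"tip tool",t.round(4),"shift",(h-t).round(4))
E
python3 - <<'E'
from h import *
C=lambda x,y:(220+x/6-.4,140+y/6-.4)
align("w5",C(333,498),C(354,556))
im,c,st=snap("wrist","w5b");save(im,"w5bc",(220,140,340,260),6,.6);print(st["ee_pos"])
E
```

```text
hole [0.5195 0.2715 0.062 ] tip tool [-0.0021 -0.0002  0.0585] shift [-0.0015 -0.0026  0.0237]
[0.52321133 0.26918263 0.14407839]
```

Call:
move_arm --steps '[[[0, -0.0013, -0.0026, 0.006, 0, 0, 0], [0, -0.0013, -0.0026, 0.012, 0, 0, 0], [0, -0.0013, -0.0026, 0.017, 0, 0, 0], [0, -0.0013, -0.0026, 0.017, 0, 0, 0], [0, -0.0013, -0.0026, 0.017, 0, 0, 0], [0, -0.0013, -0.0026, 0.017, 0, 0, 0]]]'

```text
time_s: 8.05
ee_pos: [0.5212, 0.2714, 0.1263]
tcp_rot: [0.998, 0.069, 0.0, -0.0]
contact_force: [-0.4, 0.2, -0.2]
opening: 0.0251
```

```bash
python3 - <<'E'
from h import *
im,c,st=snap("wrist","w6")
save(im,"w6c",(240,190,320,270),9,.6)
plan([.52,.27,.15],8);print(st["contact_force"])
E
```

```text
cur [0.5212 0.2714 0.1264] hd 7.96 t 8.1 -> shift [-0.0014  0.0012 -0.0236] rotvec [-0.01 -0.02 -0.04]
[-0.37358746  0.19928551 -0.15299096]
```

View pics/w6c.png

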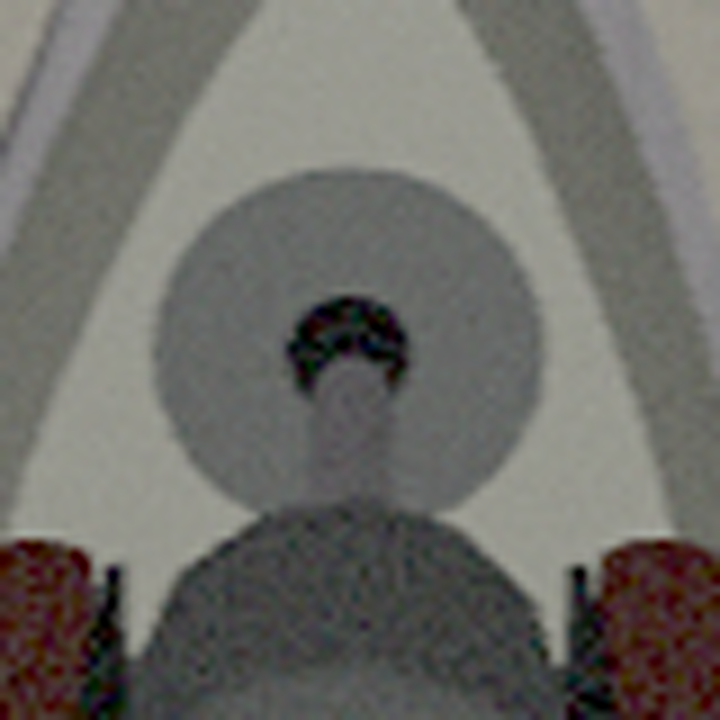

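Call:
move_arm --steps '[[[0, 0, -0.0004, 0.004, 0, 0, 0], [0, 0, -0.0004, 0.008, 0, 0, 0], [0, 0, -0.0004, 0.012, 0, 0, 0], [0, 0, -0.0004, 0.015, 0, 0, 0], [0, 0, -0.0004, 0.018, 0, 0, 0], [0, 0, -0.0004, 0.018, 0, 0, 0]]]'

```text
time_s: 8.85
ee_pos: [0.5209, 0.2717, 0.1078]
tcp_rot: [0.998, 0.069, -0.0, 0.0]
contact_force: [0.1, -0.5, -0.5]
opening: 0.0259
```

```bash
python3 - <<'E'
from h import *
im,c,st=snap("wrist","w7")
save(im,"w7c",(240,190,320,270),9,.6)
plan([.52,.27,.0685],8);print(st["contact_force"],st["torque"])
E
```

```text
cur [0.521  0.2718 0.108 ] hd 7.96 t 8.9 -> shift [-0.0012  0.0016  0.0395] rotvec [ 0.    0.01 -0.04]
[ 0.05244932 -0.53480602 -0.50840716] [ 0.01938857  0.19522696 -0.04593476]
```

View pics/w7c.png

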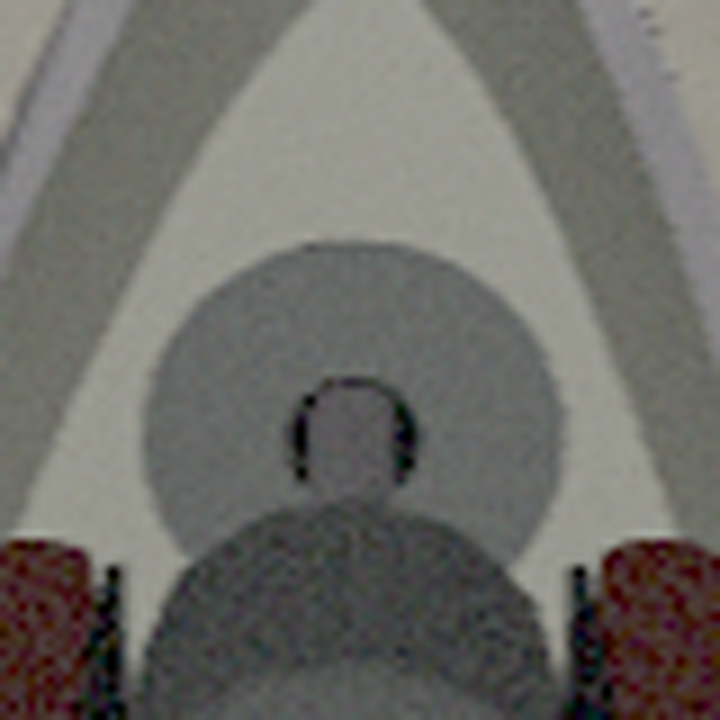

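Call:
move_arm --steps '[[[0, -0.0006, 0, 0.008, 0, 0, 0], [0, -0.0006, 0, 0.016, 0, 0, 0], [0, -0.0006, 0, 0.023, 0, 0, 0], [0, -0.0006, 0, 0.029, 0, 0, 0], [0, -0.0006, 0, 0.034, 0, 0, 0], [0, -0.0006, 0, 0.038, 0, 0, 0], [0, -0.0006, 0, 0.0395, 0, 0, 0], [0, -0.0006, 0, 0.0395, 0, 0, 0]]]'

```text
time_s: 9.9
ee_pos: [0.5206, 0.2717, 0.0688]
tcp_rot: [0.998, 0.069, 0.0, -0.0]
contact_force: [0.0, 0.3, -0.9]
opening: 0.0246
```

```bash
python3 - <<'E'
from h import *
im,c,st=snap("wrist","w8")
save(im,"w8c",(200,150,360,270),5,.6)
plan([.52,.27,.0685],8);print(st["contact_force"],st["torque"])
E
```

```text
cur [0.5206 0.2718 0.0688] hd 7.95 t 9.95 -> shift [-0.0008  0.0017  0.0003] rotvec [-0.01 -0.02 -0.05]
[ 0.00777949  0.27087802 -0.91351718] [0.01105167 0.0750561  0.03244383]
```

View pics/w8c.png

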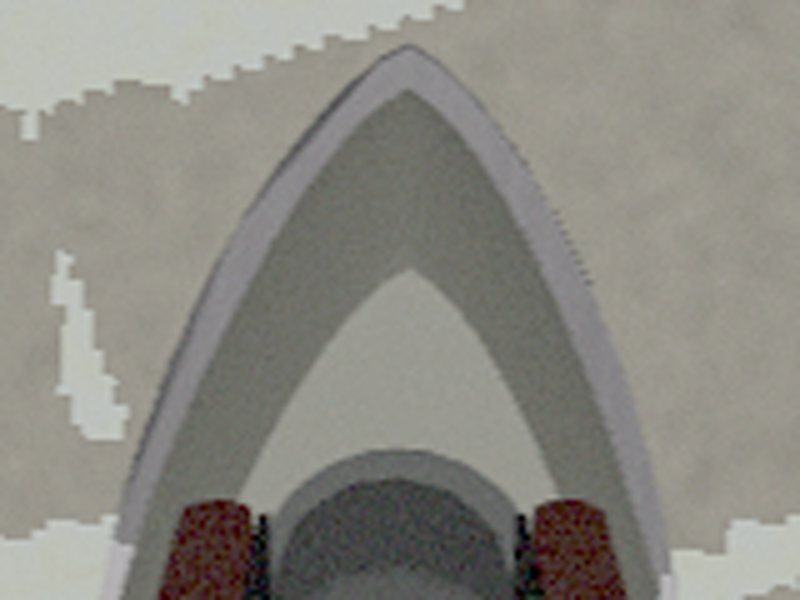

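Call:
move_arm --steps '[[[0, 0, 0, 0.0015, 0, 0, 0], [0, 0, 0, 0.0015, 0, 0, 0], [60, 0, 0, 0.0005, 0, 0, 0], [60, 0, 0, 0.0005, 0, 0, 0], [60, 0, 0, 0.0005, 0, 0, 0], [60, 0, 0, -0.02, 0, 0, 0], [60, 0, 0, -0.06, 0, 0, 0], [100, 0, 0, -0.11, 0, 0, 0], [100, -0.05, 0, -0.12, 0, 0, 0], [100, -0.066, 0, -0.12, 0, 0, 0], [100, -0.066, 0, -0.12, 0, 0, 0], [100, -0.066, 0, -0.12, 0, 0, 0]]]'

```text
time_s: 11.45
ee_pos: [0.456, 0.2628, 0.1883]
tcp_rot: [0.998, 0.069, 0.0, 0.0]
contact_force: [0.2, -0.4, 0.3]
opening: 0.0877
```

```bash
python3 - <<'E'
from h import *
im,c,st=snap("wrist","w9",None,1.4)
save(im,"w9c",(200,130,360,330),4,.6)
plan([.4541,.2623,.088],8);print(st["contact_force"])
E
```

```text
cur [0.456  0.2628 0.1882] hd 7.95 t 11.5 -> shift [-0.002   0.0002  0.1002] rotvec [ 0.   -0.   -0.05]
[ 0.2046572  -0.35129886  0.32981476]
```

View pics/w9.png

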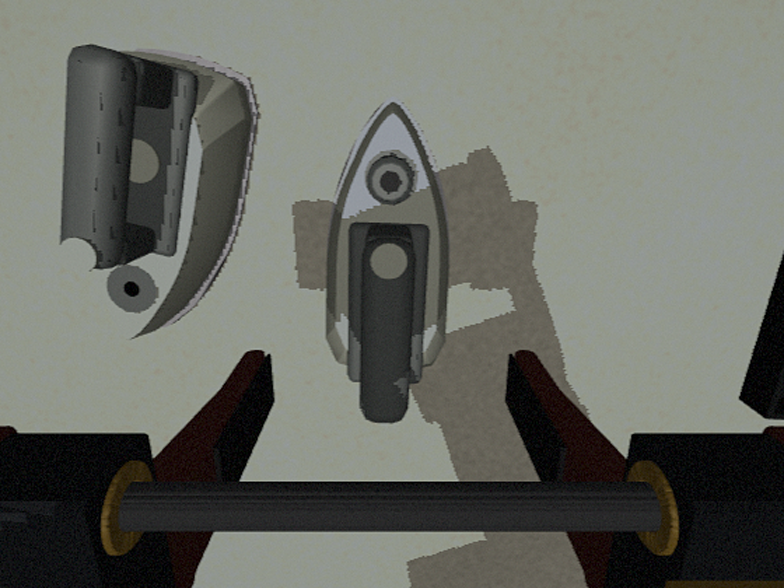

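View pics/w9c.png

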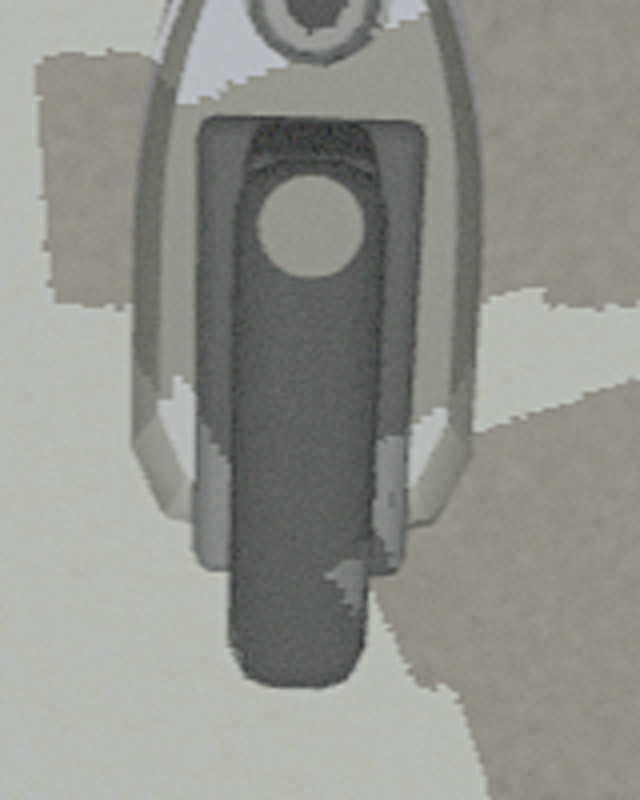

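```bash
python3 - <<'E'
from h import *
im,c,p,q=load("w9")
C=lambda x,y:(200+x/4-.4,130+y/4-.4)
a=onz(c,C(310,165),.118);b=onz(c,C(297,688),.118);d=a-b
k=onz(c,(391/1.4,181/1.4),.088)
print(a,b,np.hypot(*d[:2]),np.rad2deg(np.arctan2(d[1],d[0])),"knob top",k)
u=d[:2]/np.hypot(*d[:2]);G=b[:2]+u*.067;print("G",G)
d=k-b;print(np.rad2deg(np.arctan2(d[1],d[0])))
plan([*G,.088],np.rad2deg(np.arctan2(d[1],d[0])))
# two-view height: knob top in side+ wrist
im,cs,st=snap("side","si2");save(im,"si2c",(170,130,300,230),6,.6)
print(proj(cs,[k[0],k[1],.088]),proj(cs,[k[0],k[1],.1]))
E
```

```text
[0.49373215 0.26934295 0.118     ] [0.39170585 0.25773584 0.118     ] 0.10268442221399228 6.490394362610439 knob top [0.51907311 0.27129854 0.088     ]
G [0.45827643 0.2653093 ]
6.0782344655057505
cur [0.456  0.2628 0.1882] hd 7.95 t 11.5 -> shift [ 0.0026 -0.0022  0.1002] rotvec [ 0.   -0.    1.87]
[229.52500872 178.58182961] [229.30145168 175.67010339]
```

View pics/si2c.png

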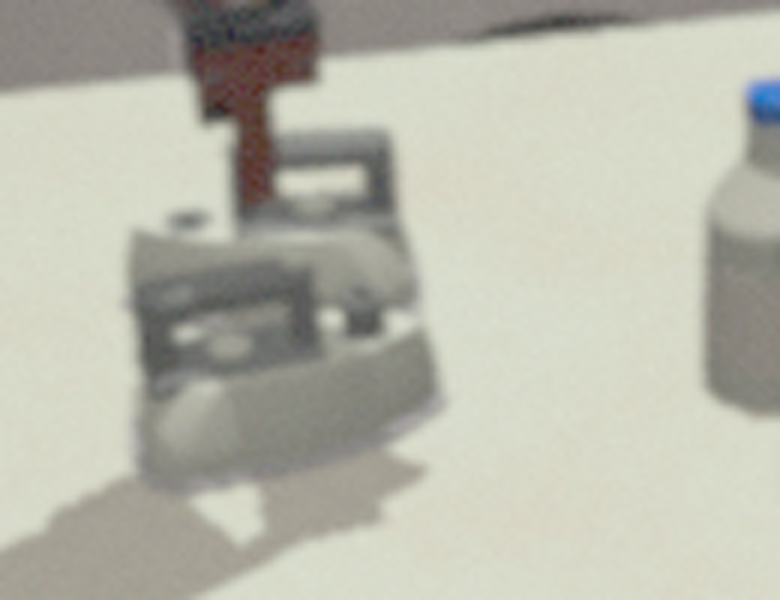

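Call:
move_arm --steps '[[[100, 0, -0.0015, 0.04, 0, 0, 1], [100, 0, -0.0015, 0.075, 0, 0, 1], [100, 0, -0.0015, 0.09, 0, 0, 1], [100, 0, -0.0015, 0.1, 0, 0, 1], [100, 0, -0.0015, 0.1, 0, 0, 1], [0, 0, -0.0015, 0.1, 0, 0, 1], [0, 0, -0.0015, 0.1, 0, 0, 1], [0, 0, -0.0015, 0.1, 0, 0, 1], [0, 0, -0.0015, 0.1, 0, 0, 1], [0, 0, -0.0015, 0.1, 0, 0, 1], [0, 0, -0.0015, 0.1, 0, 0, 1]]]'

```text
time_s: 12.92
ee_pos: [0.4548, 0.264, 0.0886]
tcp_rot: [0.998, 0.061, -0.0, 0.0]
contact_force: [0.7, 0.4, -0.2]
opening: 0.0312
```

```bash
python3 - <<'E'
from h import *
plan([.456,.264,.2],7);s=status.observe();print(s["contact_force"],s["opening"],s["joints"].round(2))
E
```

```text
cur [0.4548 0.264  0.0886] hd 6.96 t 12.93 -> shift [ 0.0011  0.0002 -0.1114] rotvec [ 0.    0.   -0.04]
[ 0.67595248  0.42615825 -0.21723542] 0.031227829579574134 [0.5  0.48 1.93 0.   0.73 1.95]
```

Call:
move_arm --steps '[[[0, 0, 0, 0, 0, 0, 0], [0, 0, 0, 0, 0, 0, 0], [0, 0, 0, -0.01, 0, 0, 0], [0, 0, 0, -0.03, 0, 0, 0], [0, 0, 0, -0.07, 0, 0, 0], [0, 0, 0, -0.11, 0, 0, 0], [0, 0, 0, -0.11, 0, 0, 0]]]'

```text
time_s: 13.8
ee_pos: [0.4563, 0.2648, 0.201]
tcp_rot: [0.998, 0.061, 0.003, -0.001]
contact_force: [1.0, 0.6, -9.3]
opening: 0.0277
```

```bash
python3 - <<'E'
from h import *
plan([.456,.264,.2],7);s=status.observe();print(s["contact_force"],s["torque"],s["opening"])
ia,ca,*_=load("sc1");ib,cb,*_=load("si1")
save(ib,"si1d",(195,230,335,310),5.7,.5);save(ia,"sc1d",(165,165,290,255),6.2,.5)
im,c,st=snap("side","si3",(150,90,350,230),4);
E
```

```text
cur [0.4563 0.2648 0.201 ] hd 6.97 t 13.8 -> shift [-0.0004  0.0008  0.001 ] rotvec [-0.11 -0.3  -0.03]
[ 1.01496926  0.57932236 -9.3483231 ] [ 0.0297066   0.03364547 -0.00346491] 0.027723030337145727
```

View pics/si1d.png

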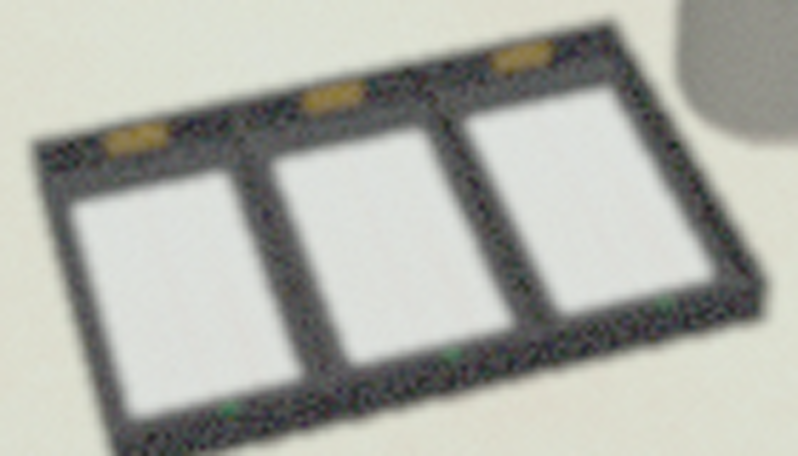

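View pics/sc1d.png

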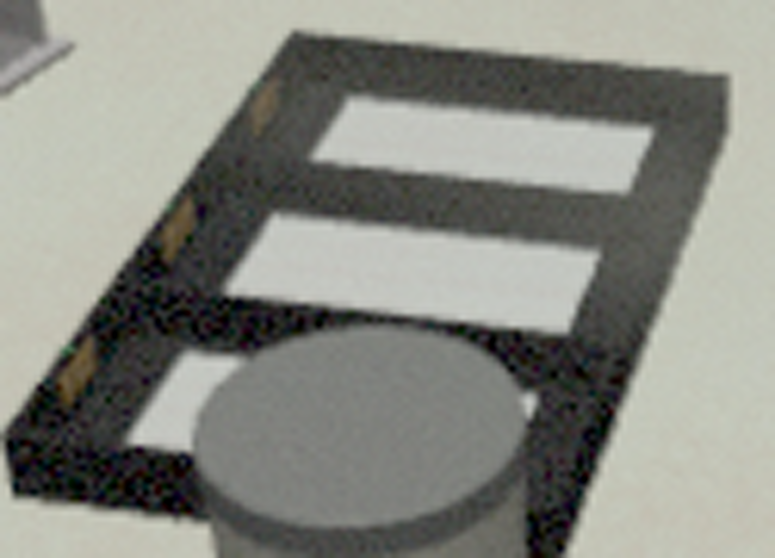

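View pics/si3.png

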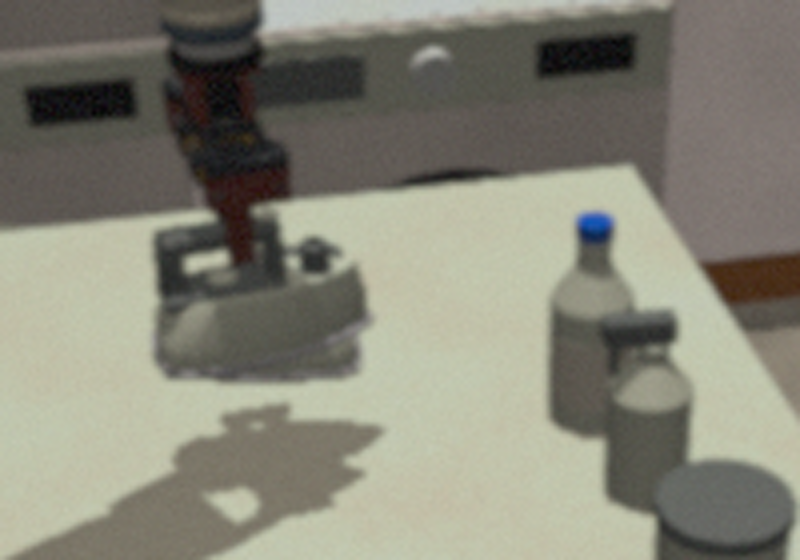

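```bash
python3 - <<'E'
from h import *
_,ca,*_=load("sc1");_,cb,*_=load("si1")
A=lambda x,y:onz(ca,(165+(x+.5)/6.2-.5,165+(y+.5)/6.2-.5),.03)[:2]
B=lambda x,y:onz(cb,(195+(x+.5)/5.7-.5,230+(y+.5)/5.7-.5),.03)[:2]
S={"c1":A(293,33),"c2":A(728,77),"c3":A(8,430)}
D={"c2":B(35,145),"c3":B(765,282),"c4":B(612,23)}
for k in S:print("scene",k,S[k].round(4))
for k in D:print("side",k,D[k].round(4))
from itertools import chain
loc={"c1":(-.165,-.108),"c2":(-.165,.108),"c3":(.165,-.108),"c4":(.165,.108)}
P=[];Q=[]
for d in (S,D):
    for k in d:P.append(loc[k]);Q.append(d[k])
P=np.array(P);Q=np.array(Q);pc,qc=P.mean(0),Q.mean(0)
U,s,V=np.linalg.svd((P-pc).T@(Q-qc));R=V.T@U.T;t=qc-R@pc
print("yaw",np.rad2deg(np.arctan2(R[1,0],R[0,0])),"t",t,"res",((Q-(P@R.T+t))*1000).round(1).tolist())
for b in (-.1083,0,.1083):print((R@[b,0]+t).round(4))
for d in (S,D):
    for k in d: pass
E
```

```text
scene c1 [ 0.4049 -0.2493]
scene c2 [ 0.3865 -0.0367]
scene c3 [ 0.7267 -0.221 ]
side c2 [ 0.3838 -0.0427]
side c3 [ 0.7232 -0.2248]
side c4 [ 0.7051 -0.0145]
yaw 4.858981541762637 t [ 0.55500999 -0.13150257] res [[5.1, 3.8], [5.0, 1.2], [-1.9, 4.1], [2.3, -4.8], [-5.4, 0.3], [-5.2, -4.6]]
[ 0.4471 -0.1407]
[ 0.555  -0.1315]
[ 0.6629 -0.1223]
```

```bash
python3 - <<'E'
from h import *
plan([.4488,-.1601,.2],94.9)
E
```

```text
cur [0.4549 0.264  0.1989] hd 6.96 t 13.85 -> shift [-0.0575  0.4203 -0.0014] rotvec [ 4.000e-02 -9.000e-02 -8.794e+01]
```

Call:
move_arm --steps '[[[0, -0.006, 0.042, -0.001, 0, 0, -8], [0, -0.012, 0.09, -0.001, 0, 0, -18], [0, -0.019, 0.14, -0.001, 0, 0, -28], [0, -0.026, 0.19, -0.001, 0, 0, -38], [0, -0.033, 0.24, -0.001, 0, 0, -48], [0, -0.04, 0.29, -0.001, 0, 0, -58], [0, -0.046, 0.335, -0.001, 0, 0, -68], [0, -0.052, 0.38, -0.001, 0, 0, -78], [0, -0.056, 0.41, -0.001, 0, 0, -85], [0, -0.0575, 0.42, -0.001, 0, 0, -88], [0, -0.0575, 0.42, -0.001, 0, 0, -88], [0, -0.0575, 0.42, -0.001, 0, 0, -88]]]'

```text
time_s: 15.35
ee_pos: [0.4476, -0.159, 0.1983]
tcp_rot: [0.676, 0.737, -0.0, -0.001]
contact_force: [-0.4, 1.0, -9.5]
opening: 0.0278
```

```bash
python3 - <<'E'
from h import *
im,c,st=snap("wrist","w10",None,1.4)
plan([.4488,-.1601,.2],94.9);print(st["joints"].round(2),st["contact_force"])
E
```

```text
cur [ 0.448  -0.1589  0.1987] hd 94.95 t 15.4 -> shift [-0.0012  0.0007 -0.0013] rotvec [-0.11 -0.06  0.05]
[-0.37  0.24  1.97  0.    0.93 -0.45] [-0.43253378  1.00636906 -9.48755882]
```

View pics/w10.png

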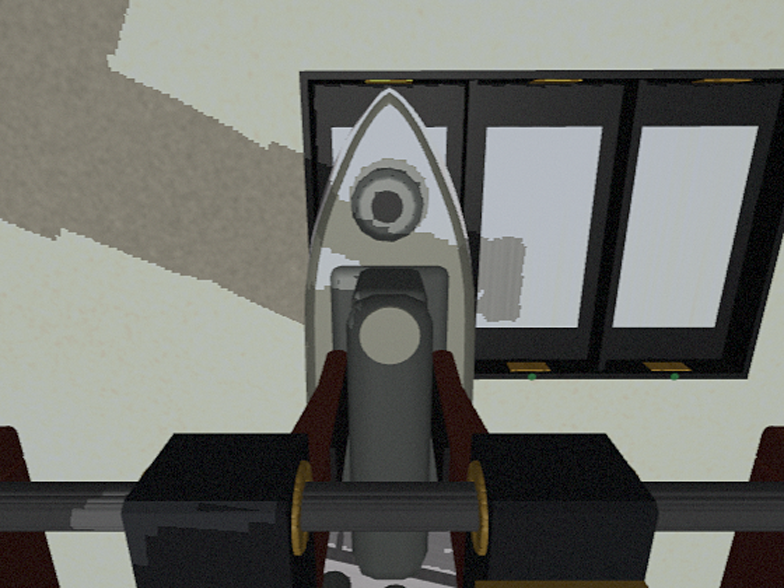

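```bash
python3 - <<'E'
from h import *
im,c,p,q=load("w10");st=dict(ee_pos=p,tcp_rot=q)
save(im,"w10a",(205,40,345,130),5.7,.5);save(im,"w10b",(330,220,550,290),3.6,.5)
f=lambda x,y,z=.03:onz(c,(x/1.4,y/1.4),z)
c2=f(302,72);c3=f(748,378);print(c2,c3,(c2+c3)/2,np.linalg.norm((c3-c2)[:2]),"exp .3944")
y=np.rad2deg(np.arctan2(*(c3-c2)[1::-1]))+np.rad2deg(np.arctan2(.108,.165));print("yaw",y)
e1=f(302,72);e2=f(780,71);print(np.rad2deg(np.arctan2(*(e2-e1)[1::-1])))
k=totool(st,f(387,206,.2-.088+.088));print("knob in tool",k)
print("nose",totool(st,f(390,92,.2-.088+.006)))
E
```

```text
[ 0.38148743 -0.03790596  0.03      ] [ 0.72637424 -0.22231696  0.03      ] [ 0.55393084 -0.13011146  0.03      ] 0.3910937570565758 exp .3944
yaw 5.073151814441175
4.979010734965334
knob in tool [ 0.0646266  -0.00114294 -0.00161667]
nose [ 1.06626575e-01 -2.62868994e-05  8.04429694e-02]
```

View pics/w10a.png

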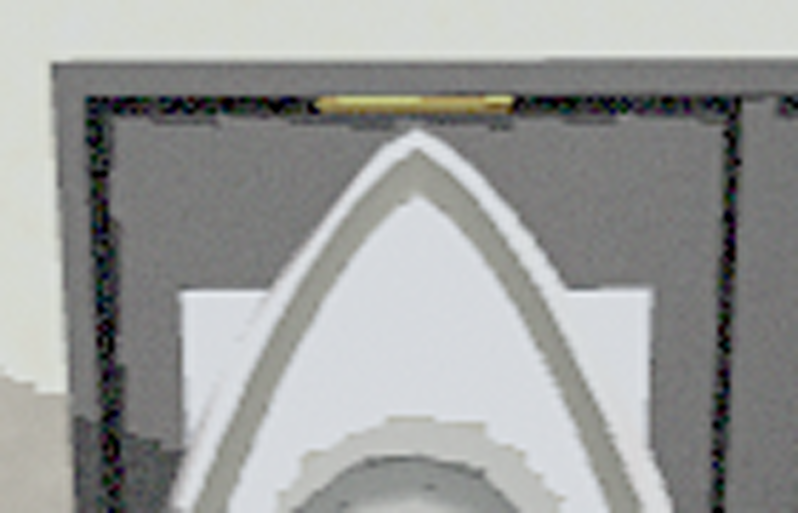

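View pics/w10b.png

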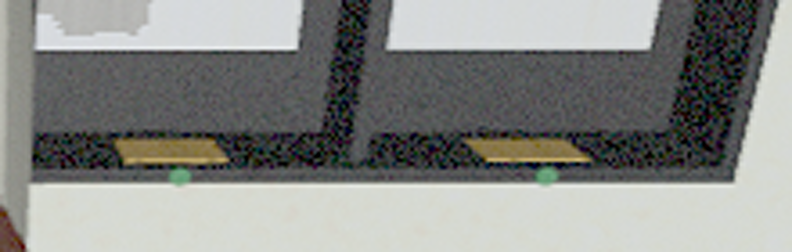

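Call:
move_arm --steps '[[[0, 0.001, 0, 0.03, 0, 0, 0], [0, 0.001, 0, 0.06, 0, 0, 0], [0, 0.001, 0, 0.075, 0, 0, 0], [0, 0.001, 0, 0.085, 0, 0, 0], [0, 0.001, 0, 0.095, 0, 0, 0], [0, 0.001, 0, 0.1, 0, 0, 0], [0, 0.001, 0, 0.103, 0, 0, 0], [0, 0.001, 0, 0.105, 0, 0, 0], [0, 0.001, 0, 0.105, 0, 0, 0]]]'

```text
time_s: 16.52
ee_pos: [0.4497, -0.1596, 0.0954]
tcp_rot: [0.676, 0.737, 0.0, 0.001]
contact_force: [-0.0, -5.5, 0.6]
opening: 0.0278
```

```bash
python3 - <<'E'
from h import *
im,c,st=snap("wrist","w11",None,1.4)
plan([.4476,-.1579,.0936],95);print(st["contact_force"],st["torque"])
E
```

```text
cur [ 0.4496 -0.1595  0.0954] hd 94.94 t 16.57 -> shift [ 0.0017 -0.0019  0.0018] rotvec [ 0.13  0.07 -0.06]
[-0.01695453 -5.47691906  0.62242893] [-0.63256508  0.07564708 -0.00627903]
```

View pics/w11.png

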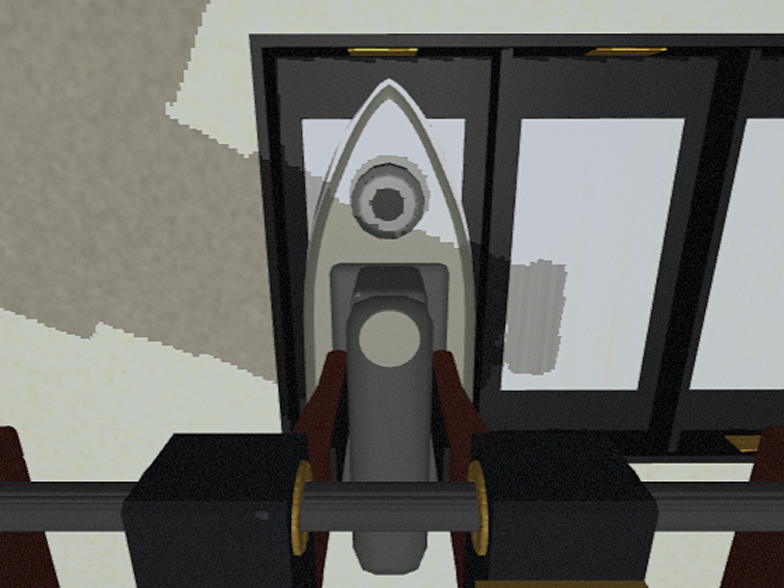

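```bash
python3 - <<'E'
from h import *
im,c,st=snap("wrist","w12")
print(st["ee_pos"],st["contact_force"],st["torque"])
f=lambda x,y,z=.03:onz(c,(x/1.4,y/1.4),z)
b=np.array([.446,-.1395]);u=np.array([np.cos(np.deg2rad(95)),np.sin(np.deg2rad(95))])
n=f(390,80,.009)[:2];print("nose along bay",(n-b)@u, "corner",f(251,36))
k=f(388,204,.093)[:2];print("knob along",(k-b)@u,"across",(k-b)@[u[1],-u[0]])
w=b+u*.103;print("wall bottom",proj(c,[*w,.005])*1.4,proj(c,[*w,.03])*1.4)
save(im,"w12c",(180,20,380,170),4,.5)
im,cs,_=snap("side","si4");save(im,"si4c",(180,180,340,310),5,.6)
E
```

```text
[ 0.44963383 -0.15947085  0.09541897] [ 0.77956674 -3.53046206 -0.91401956] [-0.48889126 -0.01084677  0.04269911]
nose along bay 0.09208036829120202 corner [ 0.38032449 -0.0379161   0.03      ]
knob along 0.04457286069740877 across 0.0011129079175215832
wall bottom [385.40429215  55.92771588] [385.0981264   46.17427953]
```

View pics/si4c.png

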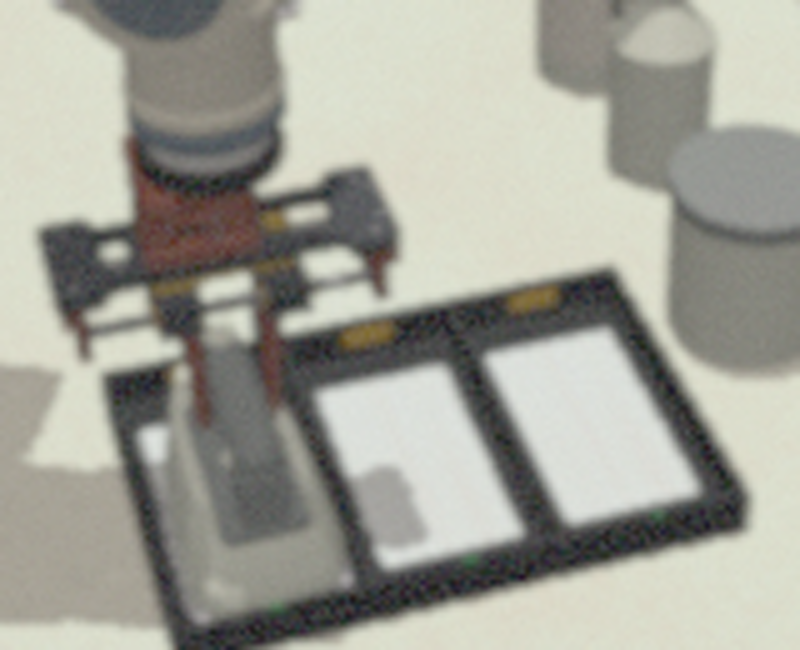

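View pics/w12c.png

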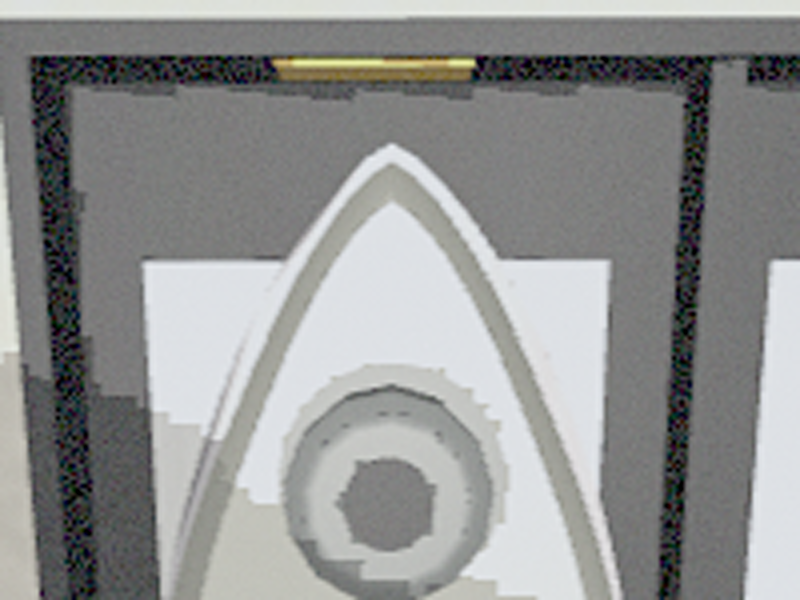

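Call:
move_arm --steps '[[[0, 0, 0, 0.0005, 0, 0, 0], [60, 0, 0, 0, 0, 0, 0], [60, 0, 0, 0, 0, 0, 0], [60, 0, 0, 0, 0, 0, 0], [60, 0, 0, -0.01, 0, 0, 0], [60, 0, 0, -0.05, 0, 0, 0], [60, 0, 0, -0.1, 0, 0, 0], [60, 0, 0, -0.14, 0, 0, 0], [60, 0, 0, -0.14, 0, 0, 0], [60, 0, 0, -0.14, 0, 0, 0]]]'

```text
time_s: 17.92
ee_pos: [0.4481, -0.1586, 0.2344]
tcp_rot: [0.676, 0.737, -0.0, -0.0]
contact_force: [-0.5, 0.6, -1.1]
opening: 0.0529
```

```bash
python3 - <<'E'
from h import *
im,c,st=snap("wrist","w13",None,1.4)
ia,ca,_=snap("scene","sc2");ib,cb,_=snap("side","si5")
save(ia,"sc2c",(100,130,500,330),2,.7);save(ib,"si5c",(180,120,340,380),2.3,.7)
plan([.4735,-.4202,.25],-11.2);print(st["contact_force"],st["opening"])
E
```

```text
cur [ 0.4477 -0.1585  0.2334] hd 94.96 t 18.07 -> shift [-0.263   0.003  -0.0169] rotvec [-1.6000e-01  8.0000e-02  1.0616e+02]
[-0.54020507  0.61100145 -1.1430188 ] 0.05285044489364253
```

View pics/w13.png

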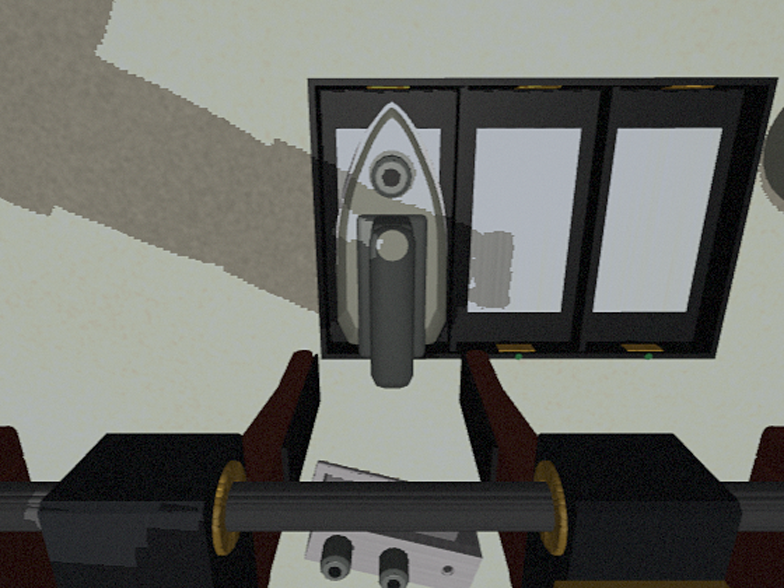

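View pics/sc2c.png

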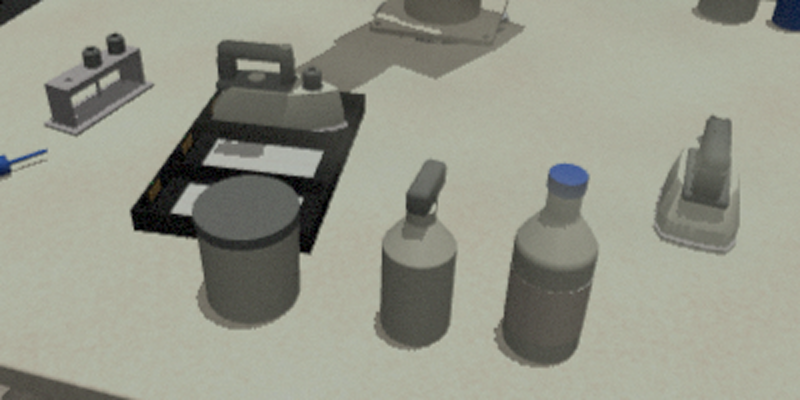

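View pics/si5c.png

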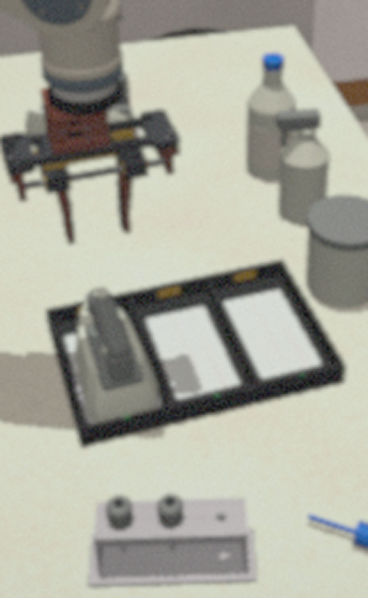

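Call:
move_arm --steps '[[[70, -0.03, 0, -0.017, 0, 0, 10], [70, -0.06, 0.001, -0.017, 0, 0, 20], [70, -0.09, 0.001, -0.017, 0, 0, 30], [70, -0.12, 0.001, -0.017, 0, 0, 40], [70, -0.15, 0.002, -0.017, 0, 0, 50], [70, -0.18, 0.002, -0.017, 0, 0, 60], [70, -0.21, 0.002, -0.017, 0, 0, 70], [70, -0.235, 0.003, -0.017, 0, 0, 80], [70, -0.25, 0.003, -0.017, 0, 0, 90], [70, -0.263, 0.003, -0.017, 0, 0, 100], [70, -0.263, 0.003, -0.017, 0, 0, 106.1], [70, -0.263, 0.003, -0.017, 0, 0, 106.1]]]'

```text
time_s: 19.58
ee_pos: [0.4738, -0.4203, 0.2501]
tcp_rot: [0.995, -0.097, -0.001, -0.001]
contact_force: [1.4, -0.1, 0.4]
opening: 0.0616
```

```bash
python3 - <<'E'
from h import *
im,c,st=snap("wrist","w14");save(im,"w14c",(220,130,340,290),4,.6)
plan([.4735,-.4202,.073],-11.2)
E
```

```text
cur [ 0.4739 -0.4202  0.2503] hd -11.02 t 19.62 -> shift [-1.000e-04  3.000e-04  1.773e-01] rotvec [-0.07  0.11  0.18]
```

View pics/w14c.png

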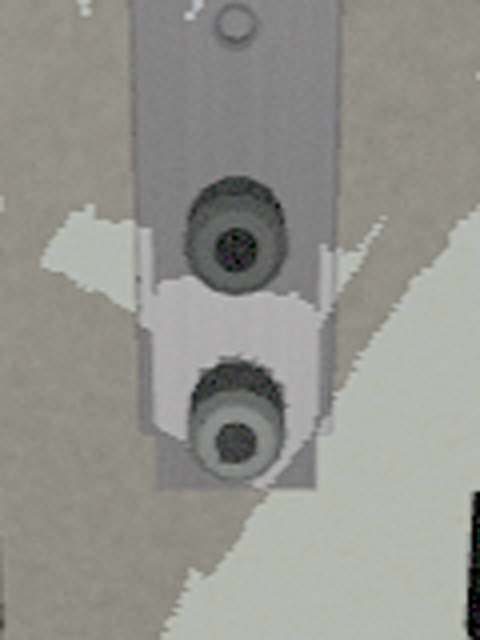

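```bash
python3 - <<'E'
from h import *
im,c,p,q=load("w14");k=onz(c,(278.6,192.1),.093);print(k);plan([k[0],k[1],.073],-11.2)
E
```

```text
[ 0.47370359 -0.42017328  0.093     ]
cur [ 0.4739 -0.4202  0.2503] hd -11.02 t 19.62 -> shift [1.000e-04 2.000e-04 1.773e-01] rotvec [-0.07  0.11  0.18]
```

Call:
move_arm --steps '[[[70, 0, 0, 0.06, 0, 0, 0], [70, 0, 0, 0.12, 0, 0, 0], [70, 0, 0, 0.15, 0, 0, 0], [70, 0, 0, 0.17, 0, 0, 0], [70, 0, 0, 0.178, 0, 0, 0], [70, 0, 0, 0.178, 0, 0, 0], [0, 0, 0, 0.178, 0, 0, 0], [0, 0, 0, 0.178, 0, 0, 0], [0, 0, 0, 0.178, 0, 0, 0], [0, 0, 0, 0.178, 0, 0, 0], [0, 0, 0, 0.178, 0, 0, 0], [0, 0, 0, 0.178, 0, 0, 0]]]'

```text
time_s: 21.12
ee_pos: [0.4744, -0.4207, 0.074]
tcp_rot: [0.995, -0.097, 0.0, 0.0]
contact_force: [-1.0, 0.0, 4.4]
opening: 0.0251
```

```bash
python3 - <<'E'
from h import *
plan([.4735,-.4202,.073],-11.2);print(status.observe()["opening"])
ib,cb,_=snap("side","si6");save(ib,"si6c",(150,110,350,250),4,.6)
E
```

```text
cur [ 0.4744 -0.4207  0.074 ] hd -11.14 t 21.12 -> shift [-0.001  -0.0003  0.001 ] rotvec [ 0.01 -0.02  0.06]
0.025131230841588775
```

View pics/si6c.png

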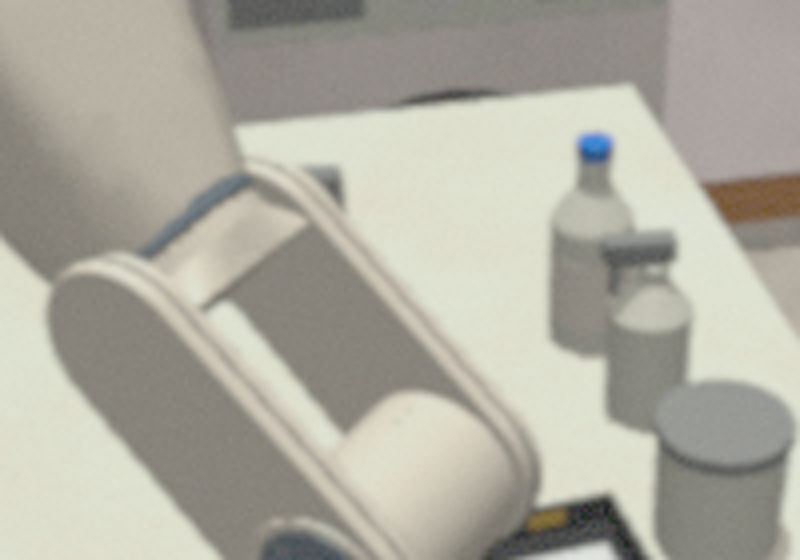

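Call:
move_arm --steps '[[[0, 0, 0, -0.03, 0, 0, 0], [0, 0, 0, -0.07, 0, 0, 0], [0, 0, 0, -0.12, 0, 0, 0], [0, 0, 0, -0.18, 0, 0, 0], [0, 0, 0, -0.19, 0, 0, 0], [0, 0, 0, -0.19, 0, 0, 0]]]'

```text
time_s: 21.92
ee_pos: [0.4743, -0.4205, 0.2637]
tcp_rot: [0.995, -0.097, 0.0, 0.0]
contact_force: [-0.1, -0.0, 0.1]
opening: 0.0251
```

```bash
python3 - <<'E'
from h import *
plan([.47,-.02,.27],80);print(status.observe()["opening"])
im,c,st=snap("wrist","w15");save(im,"w15c",(230,190,330,310),5,.6)
E
```

```text
cur [ 0.4743 -0.4205  0.2637] hd -11.14 t 21.93 -> shift [-0.0816 -0.3921 -0.0065] rotvec [ 4.000e-02 -1.000e-02 -9.114e+01]
0.025096713930944915
```

View pics/w15c.png

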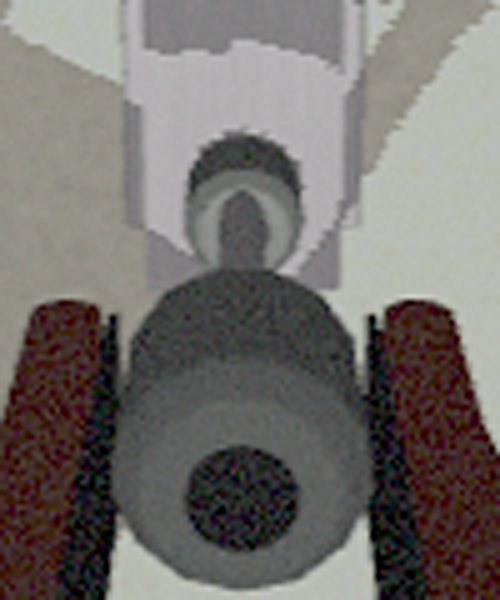

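Call:
move_arm --steps '[[[0, -0.008, -0.039, -0.006, 0, 0, -9], [0, -0.016, -0.08, -0.006, 0, 0, -19], [0, -0.026, -0.125, -0.006, 0, 0, -29], [0, -0.036, -0.17, -0.006, 0, 0, -39], [0, -0.045, -0.215, -0.006, 0, 0, -49], [0, -0.055, -0.26, -0.006, 0, 0, -59], [0, -0.063, -0.305, -0.006, 0, 0, -69], [0, -0.071, -0.345, -0.006, 0, 0, -79], [0, -0.082, -0.392, -0.006, 0, 0, -89], [0, -0.082, -0.392, -0.006, 0, 0, -91]]]'

```text
time_s: 23.22
ee_pos: [0.468, -0.0177, 0.2675]
tcp_rot: [0.765, 0.644, -0.001, -0.002]
contact_force: [-0.1, -0.1, -0.8]
opening: 0.0254
```

```bash
python3 - <<'E'
from h import *
plan([.43,.424,.27],177);print(status.observe()["joints"].round(2))
ib,cb,_=snap("side","si7");save(ib,"si7c",(150,110,350,250),4,.6)
E
```

```text
cur [ 0.468  -0.0177  0.2675] hd 80.21 t 23.23 -> shift [ 0.4288 -0.1126 -0.0021] rotvec [ -0.2   -0.21 -96.79]
[-0.06  0.13  1.92  0.    1.09  0.11]
```

View pics/si7c.png

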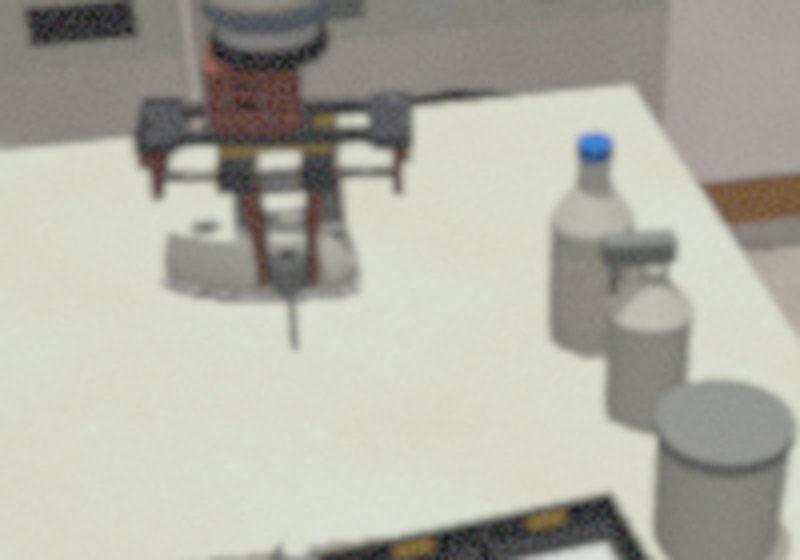

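```bash
python3 - <<'E'
from h import *
im,c,*_=load("si7");print(onz(c,(150+207/4-.4,110+227/4-.4),.062))
print(onz(c,(150+207/4-.4,110+227/4-.4),.062)-[.4302,.4249,.062])
E
```

```text
[0.43153672 0.42498735 0.062     ]
[1.33672478e-03 8.73490110e-05 5.55111512e-17]
```

Unmoved. Go over it.

Call:
move_arm --steps '[[[0, 0.04, -0.011, -0.002, 0, 0, -9], [0, 0.09, -0.023, -0.002, 0, 0, -19], [0, 0.14, -0.036, -0.002, 0, 0, -29], [0, 0.19, -0.05, -0.002, 0, 0, -39], [0, 0.24, -0.063, -0.002, 0, 0, -49], [0, 0.29, -0.076, -0.002, 0, 0, -59], [0, 0.335, -0.09, -0.002, 0, 0, -69], [0, 0.375, -0.1, -0.002, 0, 0, -79], [0, 0.41, -0.107, -0.002, 0, 0, -89], [0, 0.428, -0.1125, -0.002, 0, 0, -97], [0, 0.428, -0.1125, -0.002, 0, 0, -97], [0, 0.428, -0.1125, -0.002, 0, 0, -97]]]'

```text
time_s: 24.78
ee_pos: [0.4346, 0.4195, 0.2707]
tcp_rot: [0.03, 1.0, -0.001, -0.001]
contact_force: [0.2, 0.6, -0.2]
opening: 0.0254
```

```bash
python3 - <<'E'
from h import *
im,c,st=snap("wrist","w16",None,1.4);save(im,"w16c",(200,110,360,260),5,.6)
plan([.43,.424,.27],177);print(st["joints"].round(2))
E
```

```text
cur [0.4346 0.4195 0.271 ] hd 176.63 t 24.82 -> shift [0.0049 0.0042 0.001 ] rotvec [-0.07 -0.04 -0.37]
[ 0.75  0.34  1.63 -0.    1.17 -0.76]
```

View pics/w16c.png

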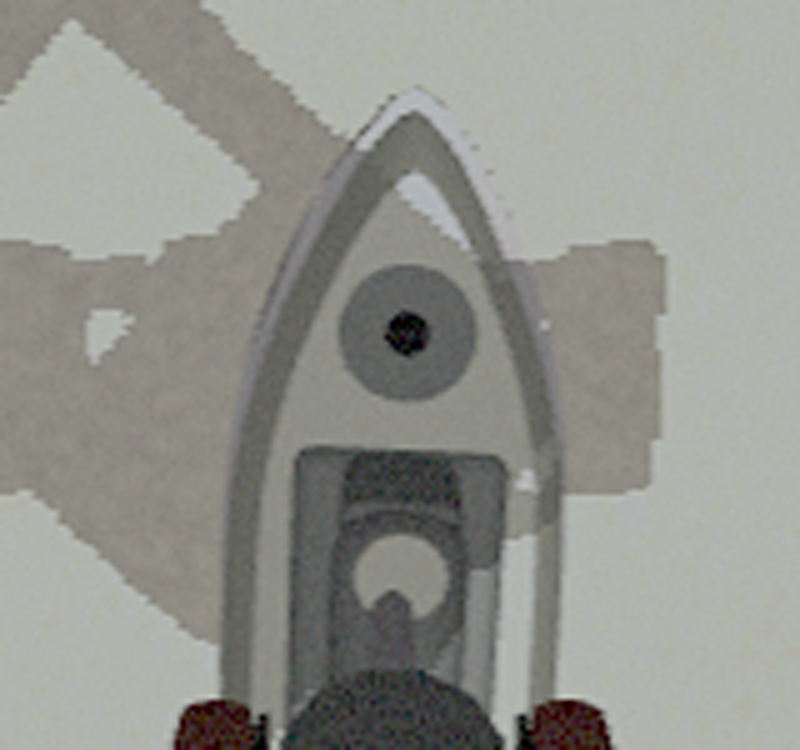

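```bash
python3 - <<'E'
from h import *
C=lambda x,y:(200+x/5-.4,110+y/5-.4)
align("w16",C(407,333),C(394,604),.059)
im,c,p,q=load("w16")
a=onz(c,C(300,450),.062);b=onz(c,C(500,458),.062);H=onz(c,C(407,333),.062);d=a-b
print("slot",np.rad2deg(np.arctan2(d[1],d[0]))-90);m=H-(a+b)/2;print(np.rad2deg(np.arctan2(m[1],m[0])))
N=onz(c,C(414,100),.006)-H;print(np.rad2deg(np.arctan2(N[1],N[0])))
plan([.43,.424,.27],177)
E
```

```text
hole [0.4289 0.4233 0.062 ] tip tool [-0.      0.0008  0.059 ] shift [0.0057 0.0031 0.1497]
slot -185.76943856159164
173.52151570283593
174.11389656138812
cur [0.4346 0.4195 0.271 ] hd 176.63 t 24.82 -> shift [0.0049 0.0042 0.001 ] rotvec [-0.07 -0.04 -0.37]
```

Call:
move_arm --steps '[[[0, 0.0057, 0.0031, 0.05, 0, 0, 2.5], [0, 0.0057, 0.0031, 0.1, 0, 0, 2.5], [0, 0.0057, 0.0031, 0.13, 0, 0, 2.5], [0, 0.0057, 0.0031, 0.138, 0, 0, 2.5], [0, 0.0057, 0.0031, 0.14, 0, 0, 2.5], [0, 0.0057, 0.0031, 0.14, 0, 0, 2.5], [0, 0.0057, 0.0031, 0.14, 0, 0, 2.5]]]'

```text
time_s: 25.7
ee_pos: [0.4293, 0.4249, 0.133]
tcp_rot: [0.049, 0.999, 0.001, 0.001]
contact_force: [-0.3, -0.7, 0.5]
opening: 0.0251
```

```bash
python3 - <<'E'
from h import *
im,c,st=snap("wrist","w17");save(im,"w17c",(240,190,320,270),9,.6)
plan([.4289,.4233,.13],174);print(st["contact_force"])
E
```

```text
cur [0.4292 0.4249 0.1328] hd 174.35 t 25.75 -> shift [ 0.0001 -0.0016  0.0028] rotvec [0.09 0.07 0.35]
[-0.30578789 -0.7369295   0.52215247]
```

View pics/w17c.png

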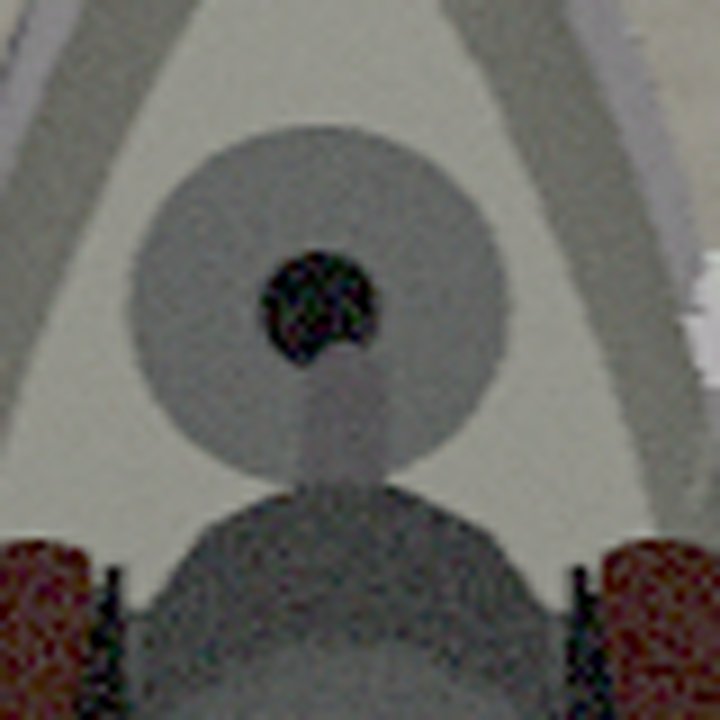

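```bash
python3 - <<'E'
from h import *
C=lambda x,y:(240+x/9-.45,190+y/9-.45)
align("w17",C(320,308),C(345,366),.059)
E
```

```text
hole [0.4288 0.4235 0.062 ] tip tool [0.0001 0.0004 0.059 ] shift [ 0.0003 -0.002   0.012 ]
```

Call:
move_arm --steps '[[[0, 0.0003, -0.002, 0.004, 0, 0, 0], [0, 0.0003, -0.002, 0.008, 0, 0, 0], [0, 0.0003, -0.002, 0.008, 0, 0, 0], [0, 0.0003, -0.002, 0.008, 0, 0, 0]]]'

```text
time_s: 26.25
ee_pos: [0.4282, 0.4224, 0.1235]
tcp_rot: [0.049, 0.999, -0.0, -0.0]
contact_force: [-0.1, -0.8, 0.3]
opening: 0.0254
```

```bash
python3 - <<'E'
from h import *
im,c,st=snap("wrist","w18");save(im,"w18c",(240,190,320,270),9,.6)
plan([.4289,.4233,.13],174);print(st["contact_force"])
E
```

```text
cur [0.4282 0.4225 0.1236] hd 174.36 t 26.3 -> shift [-0.0006  0.0009 -0.0064] rotvec [-0.   -0.    0.36]
[-0.09307454 -0.82768274  0.3375909 ]
```

View pics/w18c.png

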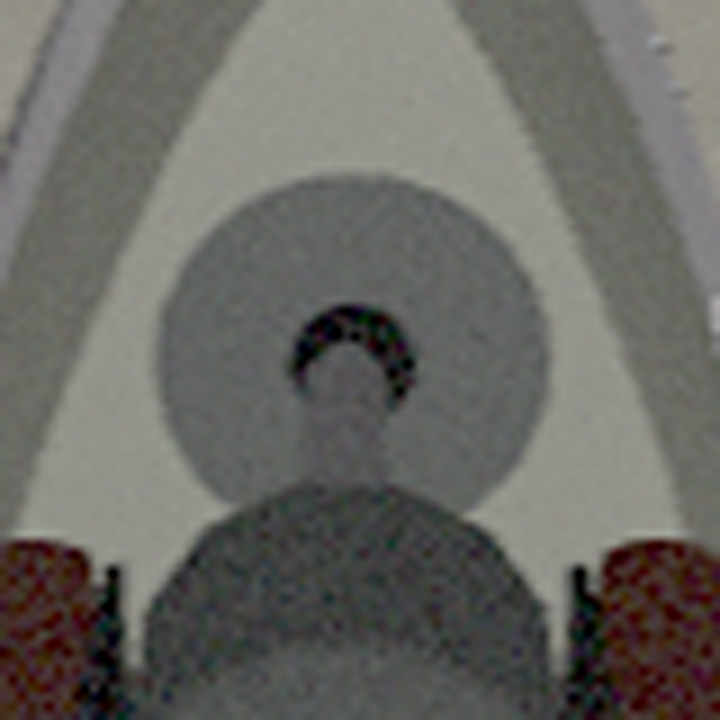

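Call:
move_arm --steps '[[[0, -0.0009, 0.0005, 0, 0, 0, 0], [0, -0.0009, 0.0005, 0.003, 0, 0, 0], [0, -0.0009, 0.0005, 0.006, 0, 0, 0], [0, -0.0009, 0.0005, 0.01, 0, 0, 0], [0, -0.0009, 0.0005, 0.014, 0, 0, 0], [0, -0.0009, 0.0005, 0.014, 0, 0, 0]]]'

```text
time_s: 27.05
ee_pos: [0.4289, 0.4226, 0.1091]
tcp_rot: [0.049, 0.999, -0.0, -0.0]
contact_force: [0.6, -1.0, -0.9]
opening: 0.0256
```

```bash
python3 - <<'E'
from h import *
im,c,st=snap("wrist","w19");save(im,"w19c",(240,190,320,270),9,.6)
plan([.4289,.4233,.069],174);print(st["contact_force"])
E
```

```text
cur [0.4291 0.4228 0.1094] hd 174.36 t 27.1 -> shift [0.0002 0.0005 0.0404] rotvec [-0.02 -0.02  0.36]
[ 0.62688909 -1.00626917 -0.87965608]
```

View pics/w19c.png

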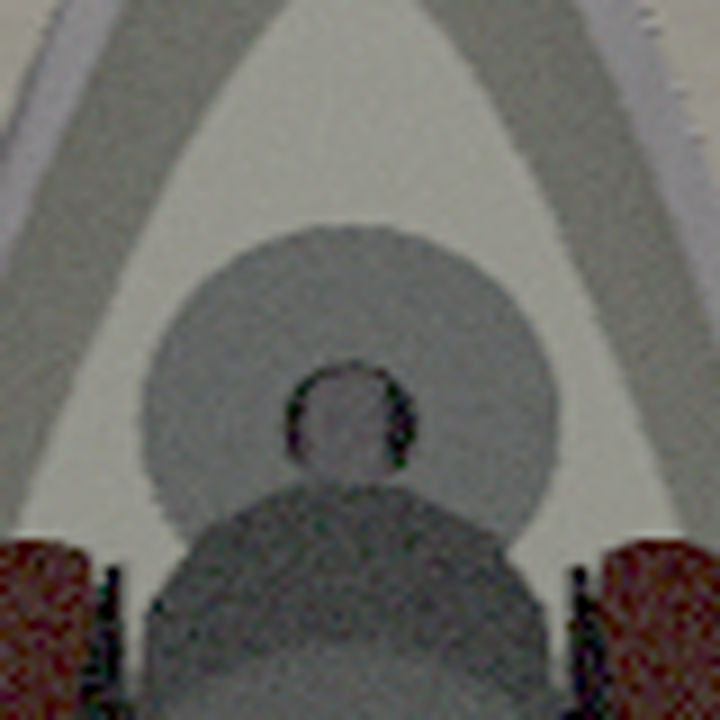

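In the hole, with a small gap all round. Shift a touch and drive it home.

Call:
move_arm --steps '[[[0, -0.0004, 0.0004, 0.008, 0, 0, 0], [0, -0.0004, 0.0004, 0.016, 0, 0, 0], [0, -0.0004, 0.0004, 0.023, 0, 0, 0], [0, -0.0004, 0.0004, 0.029, 0, 0, 0], [0, -0.0004, 0.0004, 0.034, 0, 0, 0], [0, -0.0004, 0.0004, 0.038, 0, 0, 0], [0, -0.0004, 0.0004, 0.041, 0, 0, 0], [0, -0.0004, 0.0004, 0.0415, 0, 0, 0]]]'

```text
time_s: 28.1
ee_pos: [0.4296, 0.4232, 0.0689]
tcp_rot: [0.049, 0.999, -0.0, -0.0]
contact_force: [-3.2, -3.2, 10.1]
opening: 0.0253
```

```bash
python3 - <<'E'
from h import *
st=status.observe()
plan([.4289,.4233,.069],174);print(st["contact_force"],st["torque"])
E
```

```text
cur [0.4296 0.4232 0.0689] hd 174.36 t 28.1 -> shift [ 0.0007 -0.     -0.0001] rotvec [-0.   -0.    0.36]
[-3.22937772 -3.2281827  10.11286726] [-0.44108727  0.43767954 -0.01931251]
```

Call:
move_arm --steps '[[[0, 0, 0, -0.001, 0, 0, 0], [60, 0, 0, -0.001, 0, 0, 0], [60, 0, 0, -0.001, 0, 0, 0], [60, 0, 0, -0.001, 0, 0, 0], [60, 0, 0, -0.02, 0, 0, 0], [60, 0, 0, -0.06, 0, 0, 0], [100, 0, 0, -0.11, 0, 0, 0], [100, -0.05, 0, -0.12, 0, 0, 0], [100, -0.065, 0, -0.12, 0, 0, 0], [100, -0.065, 0, -0.12, 0, 0, 0], [100, -0.065, 0, -0.12, 0, 0, 0]]]'

```text
time_s: 29.48
ee_pos: [0.4928, 0.4164, 0.1873]
tcp_rot: [0.049, 0.999, -0.001, -0.001]
contact_force: [-1.2, 0.4, -0.4]
opening: 0.0876
```

```bash
python3 - <<'E'
from h import *
im,c,st=snap("wrist","w20",None,1.4);save(im,"w20c",(200,110,360,310),4,.6)
im,cs,_=snap("side","si8");save(im,"si8c",(170,110,300,210),6,.6)
plan([.4943,.4164,.088],174);print(st["contact_force"])
E
```

```text
cur [0.4929 0.4167 0.1874] hd 174.4 t 29.57 -> shift [-0.0016  0.      0.0994] rotvec [-0.08 -0.09  0.4 ]
[-1.18951161  0.41845158 -0.40225512]
```

View pics/w20c.png

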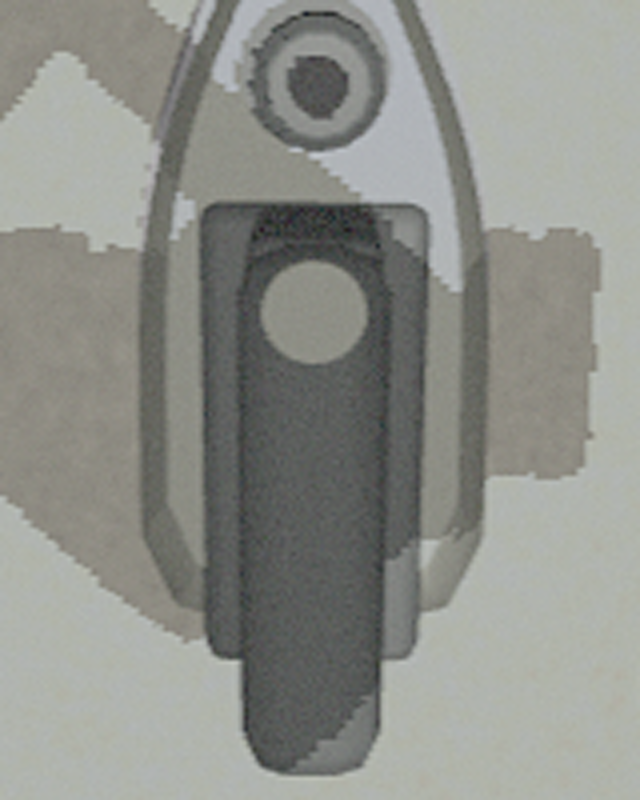

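View pics/si8c.png

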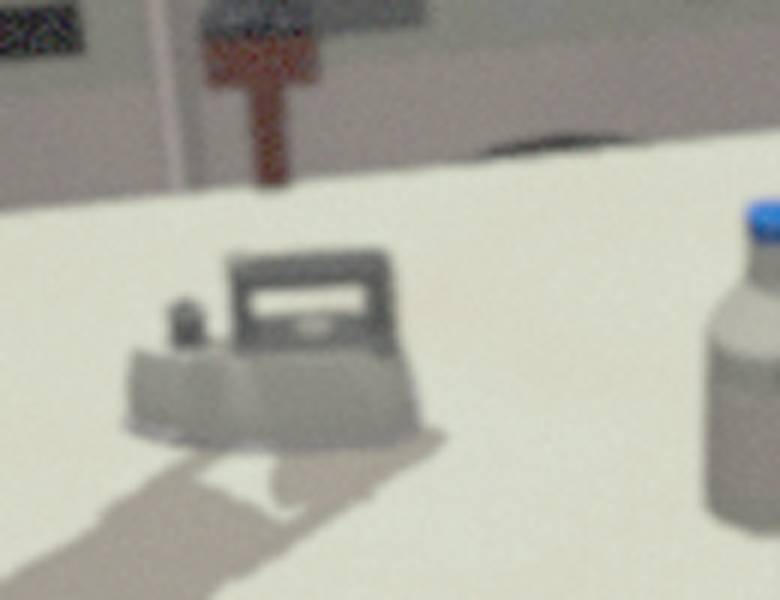

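Call:
move_arm --steps '[[[100, -0.001, 0, 0.04, 0, 0, 0], [100, -0.001, 0, 0.075, 0, 0, 0], [100, -0.001, 0, 0.09, 0, 0, 0], [100, -0.001, 0, 0.099, 0, 0, 0], [100, -0.001, 0, 0.099, 0, 0, 0], [0, -0.001, 0, 0.099, 0, 0, 0], [0, -0.001, 0, 0.099, 0, 0, 0], [0, -0.001, 0, 0.099, 0, 0, 0], [0, -0.001, 0, 0.099, 0, 0, 0], [0, -0.001, 0, 0.099, 0, 0, 0], [0, -0.001, 0, 0.099, 0, 0, 0], [0, -0.001, 0, 0.099, 0, 0, 0]]]'

```text
time_s: 31.08
ee_pos: [0.4952, 0.4164, 0.089]
tcp_rot: [0.049, 0.999, -0.0, -0.0]
contact_force: [0.2, -2.0, -0.1]
opening: 0.0282
```

Call:
move_arm --steps '[[[0, 0, 0, 0, 0, 0, 0], [0, 0, 0, -0.01, 0, 0, 0], [0, 0, 0, -0.03, 0, 0, 0], [0, 0, 0, -0.07, 0, 0, 0], [0, 0, 0, -0.115, 0, 0, 0], [0, 0, 0, -0.115, 0, 0, 0], [0, 0, 0, -0.115, 0, 0, 0]]]'

```text
time_s: 31.95
ee_pos: [0.4944, 0.4161, 0.2032]
tcp_rot: [0.049, 0.999, -0.001, -0.001]
contact_force: [-1.8, 1.0, -8.7]
opening: 0.0281
```

```bash
python3 - <<'E'
from h import *
s=status.observe();print(s["contact_force"],s["torque"],s["opening"],s["joints"].round(2))
# bay1 centre (.5539,-.1301), nose -> +y : tcp = bay-.0185*u95
plan([.5539+.0016,-.1301-.0184,.205],95)
plan([.5,.12,.205],130)
E
```

```text
[-1.81571025  1.01067234 -8.73683743] [-0.0287913   0.0006694  -0.02800271] 0.028110565583206647 [ 0.68  0.48  1.59 -0.    1.07 -0.79]
cur [0.4944 0.4161 0.2032] hd 174.36 t 31.95 -> shift [-0.1163 -0.5559 -0.0013] rotvec [-1.000e-01 -1.000e-02  7.936e+01]
cur [0.4944 0.4161 0.2032] hd 174.36 t 31.95 -> shift [-0.0346 -0.2941 -0.0015] rotvec [-9.000e-02 -4.000e-02  4.436e+01]
```

Call:
move_arm --steps '[[[0, -0.01, -0.045, -0.003, 0, 0, 6], [0, -0.02, -0.1, -0.003, 0, 0, 14], [0, -0.032, -0.155, -0.003, 0, 0, 22], [0, -0.044, -0.21, -0.003, 0, 0, 30], [0, -0.055, -0.265, -0.003, 0, 0, 38], [0, -0.067, -0.32, -0.003, 0, 0, 46], [0, -0.079, -0.375, -0.003, 0, 0, 54], [0, -0.09, -0.43, -0.003, 0, 0, 62], [0, -0.1, -0.48, -0.003, 0, 0, 69], [0, -0.11, -0.53, -0.003, 0, 0, 76], [0, -0.116, -0.556, -0.003, 0, 0, 79.4], [0, -0.116, -0.556, -0.003, 0, 0, 79.4]]]'

```text
time_s: 33.45
ee_pos: [0.5547, -0.1497, 0.2048]
tcp_rot: [0.677, 0.736, -0.001, -0.002]
contact_force: [-0.4, 0.5, -8.4]
opening: 0.028
```

Call:
move_arm --steps '[[[0, 0, 0, 0, 0, 0, 0], [0, 0, 0, 0, 0, 0, 0]]]'

```text
time_s: 33.7
ee_pos: [0.5554, -0.1469, 0.2063]
tcp_rot: [0.675, 0.737, -0.0, -0.001]
contact_force: [0.2, -0.0, -8.1]
opening: 0.0278
```

```bash
python3 - <<'E'
from h import *
im,c,st=snap("wrist","w21",None,1.4)
save(im,"w21a",(120,20,400,160),2.8,.5);save(im,"w21b",(100,160,500,300),2,.5)
plan([.5555,-.1485,.2],95);print(st["contact_force"])
E
```

```text
cur [ 0.5557 -0.147   0.2066] hd 95.04 t 33.75 -> shift [-0.0015 -0.0003  0.0066] rotvec [-0.06 -0.03  0.04]
[ 0.22137997 -0.02453658 -8.06767237]
```

View pics/w21.png

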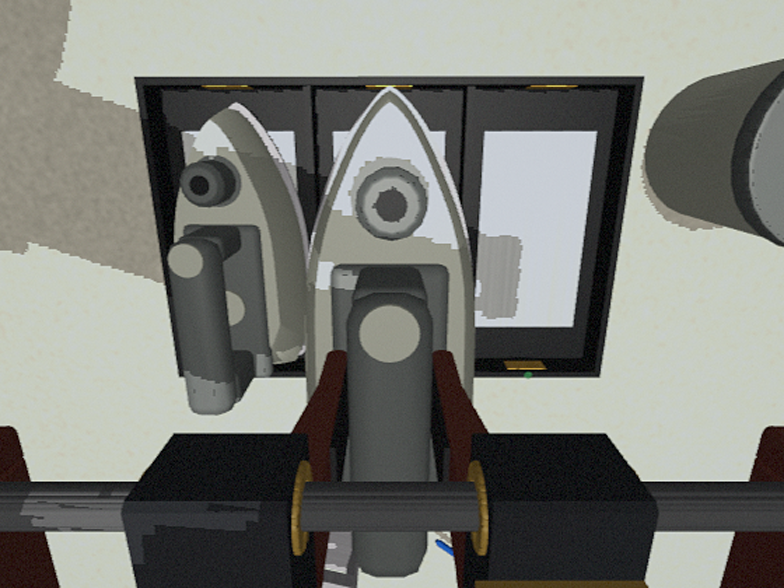

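View pics/w21a.png

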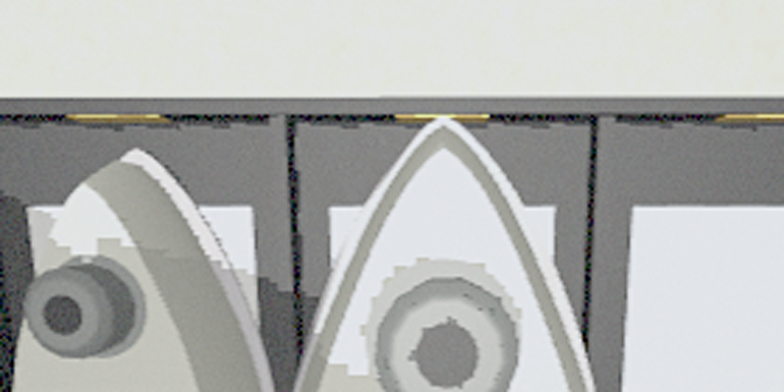

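```bash
python3 - <<'E'
from h import *
im,c,p,q=load("w21");st=dict(ee_pos=p,tcp_rot=q)
f=lambda x,y,z=.03:onz(c,(x/1.4,y/1.4),z)
P=[f(135,78),f(644,78),f(600,377),f(180,377)]
ce=np.mean(P,0);print(np.round(P,4).tolist(),ce,[np.linalg.norm(P[i]-P[i-1]).round(4) for i in range(4)])
d=P[1]-P[0];print(np.rad2deg(np.arctan2(d[1],d[0])));d=P[2]-P[3];print(np.rad2deg(np.arctan2(d[1],d[0])))
zs=p[2]-.0885
k=totool(st,f(388,205,zs+.088));n=totool(st,f(390,89,zs+.006));print("knob",k,"nose",n,"bay1 tool",totool(st,ce))
# parked iron
k=f(202,184,.093);b=f(208,412,.123);print("parked knob",k,(k-ce))
u=np.array([np.cos(np.deg2rad(95)),np.sin(np.deg2rad(95))]);print((k-ce)[:2]@u,(k-ce)[:2]@[u[1],-u[0]])
E
```

```text
[[0.3805, -0.0382, 0.03], [0.7075, -0.0095, 0.03], [0.7265, -0.2228, 0.03], [0.3998, -0.2517, 0.03]] [ 0.55357447 -0.13055058  0.03      ] [np.float64(0.2144), np.float64(0.3283), np.float64(0.2141), np.float64(0.328)]
5.008926988285199
5.066304528387731
knob [ 0.0646627  -0.00082198  0.00055505] nose [ 1.08100052e-01 -2.63573798e-05  8.25899762e-02] bay1 tool [ 1.63088858e-02 -1.36992939e-04  1.76331702e-01]
parked knob [ 0.44507355 -0.09433878  0.093     ] [-0.10850091  0.0362118   0.063     ]
0.04553047856909801 -0.10493196926027444
```

Call:
move_arm --steps '[[[0, -0.0023, 0, 0.03, 0, 0, 0], [0, -0.0023, 0, 0.06, 0, 0, 0], [0, -0.0023, 0, 0.08, 0, 0, 0], [0, -0.0023, 0, 0.092, 0, 0, 0], [0, -0.0023, 0, 0.101, 0, 0, 0], [0, -0.0023, 0, 0.107, 0, 0, 0], [0, -0.0023, 0, 0.11, 0, 0, 0], [0, -0.0023, 0, 0.111, 0, 0, 0], [0, -0.0023, 0, 0.111, 0, 0, 0]]]'

```text
time_s: 34.88
ee_pos: [0.5573, -0.1512, 0.0974]
tcp_rot: [0.676, 0.737, 0.0, 0.001]
contact_force: [-0.7, -5.8, 1.2]
opening: 0.0278
```

```bash
python3 - <<'E'
from h import *
im,c,st=snap("wrist","w22",None,1.4)
plan([.5552,-.149,.094],95);print(st["contact_force"],st["torque"])
E
```

```text
cur [ 0.5573 -0.1512  0.0974] hd 94.96 t 34.92 -> shift [ 0.0024 -0.0019  0.0034] rotvec [ 0.14  0.09 -0.04]
[-0.67290334 -5.79901601  1.1671418 ] [-0.6541953   0.31956544  0.10142495]
```

View pics/w22.png

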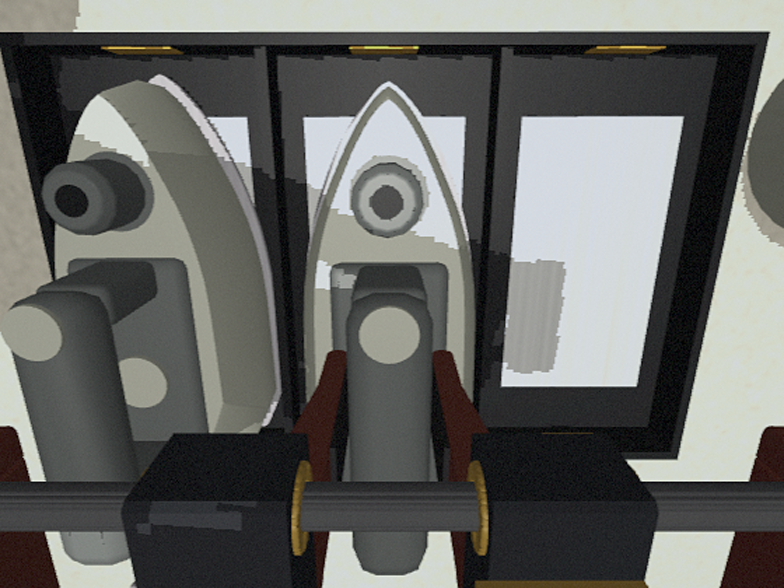

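Call:
move_arm --steps '[[[0, 0, 0, 0.0015, 0, 0, 0], [50, 0, 0, 0.0005, 0, 0, 0], [50, 0, 0, 0, 0, 0, 0], [50, 0, 0, 0, 0, 0, 0], [50, 0, 0, -0.01, 0, 0, 0], [50, 0, 0, -0.05, 0, 0, 0], [50, 0, 0, -0.1, 0, 0, 0], [50, 0, 0, -0.15, 0, 0, 0], [50, 0, 0, -0.15, 0, 0, 0], [50, 0, 0, -0.15, 0, 0, 0]]]'

```text
time_s: 36.17
ee_pos: [0.5559, -0.1501, 0.2462]
tcp_rot: [0.676, 0.737, 0.0, -0.0]
contact_force: [-1.0, 0.7, 0.4]
opening: 0.0442
```

```bash
python3 - <<'E'
from h import *
im,c,st=snap("wrist","w23",None,1.4)
ia,ca,_=snap("scene","sc3");ib,cb,_=snap("side","si9")
save(ia,"sc3c",(100,130,500,330),2,.7);save(ib,"si9c",(180,120,340,380),2.3,.7)
print(st["contact_force"],st["opening"],st["ee_pos"])
E
```

```text
[-0.95766187  0.67409294  0.38771764] 0.04417221610329926 [ 0.55586345 -0.15010894  0.24616049]
```

View pics/w23.png

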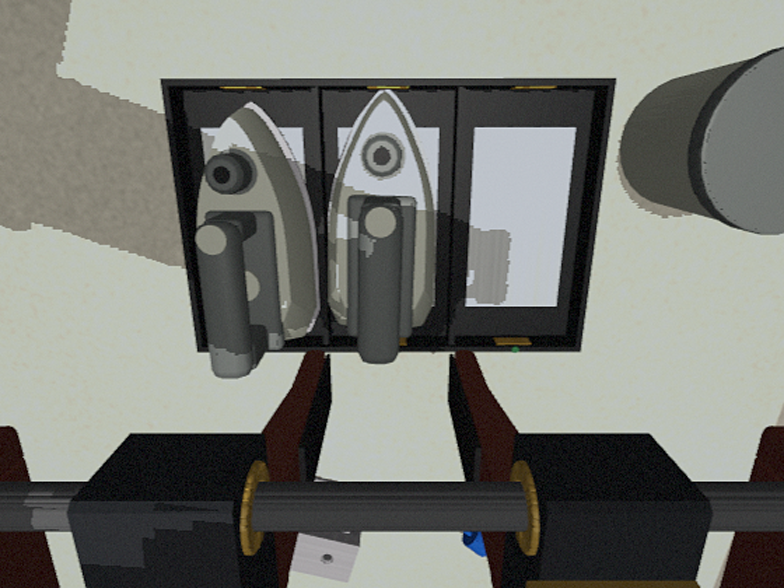

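View pics/sc3c.png

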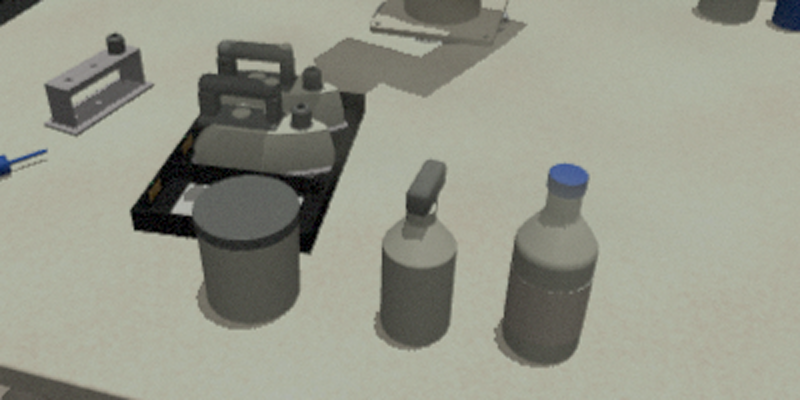

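View pics/si9c.png

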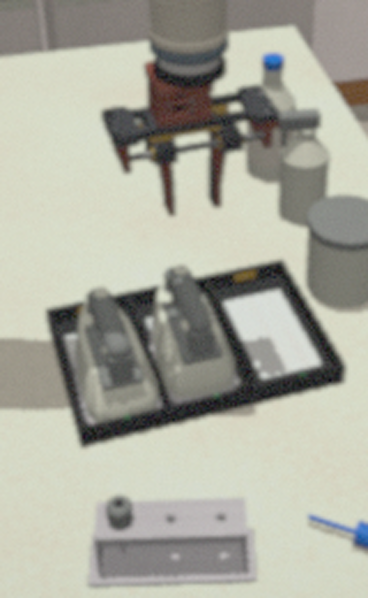

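```bash
python3 - <<'E'
from h import *
im,c,p,q=load("w23")
f=lambda x,y,z=.03:onz(c,(x/1.4,y/1.4),z)
P=[f(162,80),f(616,80),f(580,350),f(198,350)];ce=np.mean(P,0)
u=np.array([np.cos(np.deg2rad(95)),np.sin(np.deg2rad(95))]);v=np.array([u[1],-u[0]])
print(ce,[np.linalg.norm(P[i]-P[i-1]).round(4) for i in range(4)])
for n,X in {"k0":f(222,175,.093),"k1":f(382,156,.093),"n0":f(252,103,.009),"n1":f(384,91,.009),"bar1 rear":f(379,362,.123),"bar0 rear":f(233,377,.12)}.items():
    d=(X-ce)[:2];print(n,(d@u*1000).round(1),(d@v*1000).round(1))
save(im,"w23c",(220,50,330,265),3.7,.5)
save(im,"w23d",(130,50,240,275),3.6,.5)
E
```

```text
[ 0.55351421 -0.12987649  0.03      ] [np.float64(0.2125), np.float64(0.3276), np.float64(0.2125), np.float64(0.3274)]
k0 43.9 -106.2
k1 55.4 -4.3
n0 92.4 -105.7
n1 100.8 -3.7
bar1 rear -72.6 -6.6
bar0 rear -84.9 -103.8
```

View pics/w23c.png

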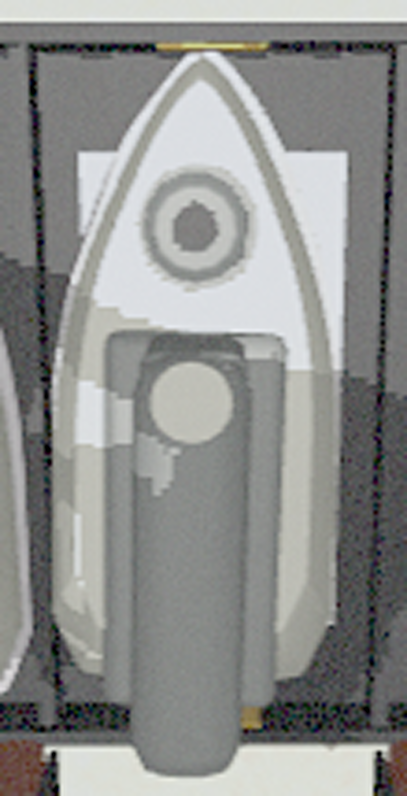

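View pics/w23d.png

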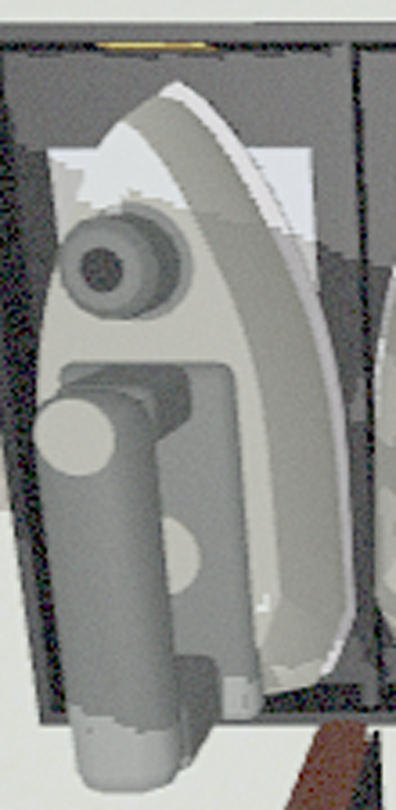

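```bash
python3 - <<'E'
from h import *
ia,ca,*_=load("sc3");ib,cb,*_=load("si9")
save(ia,"sc3d",(180,140,290,220),7,.5);save(ib,"si9d",(195,220,300,320),6,.5)
im,c,st=snap("wrist","w24");im0,_,_,_=load("w23");print(np.abs(im.astype(int)-im0).mean(), cv2.phaseCorrelate(np.float64(im[50:270,220:330,1]),np.float64(im0[50:270,220:330,1])))
E
```

```text
5.193297902494331 ((-0.9146529340010261, 0.16138552917855975), 0.9650225434384336)
```

View pics/sc3d.png

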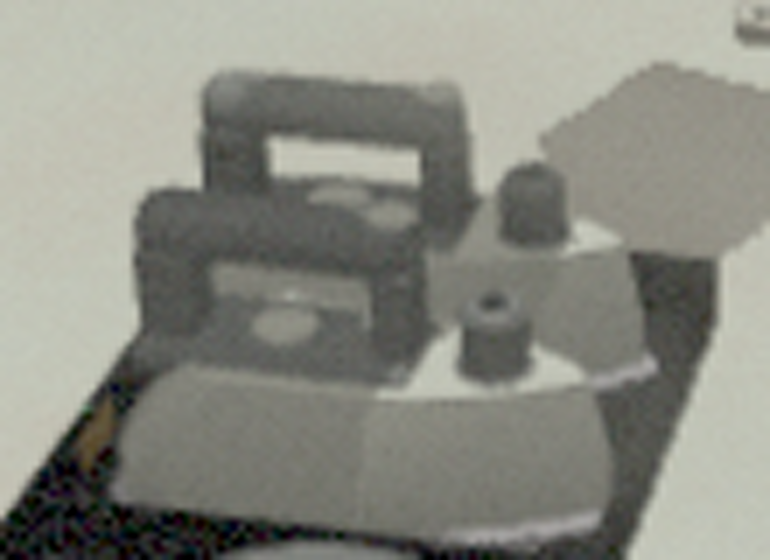

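View pics/si9d.png

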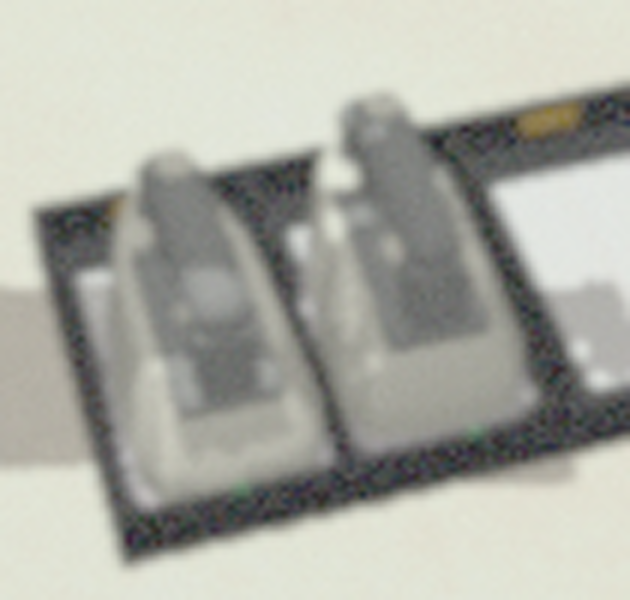

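Call:
move_arm --steps '[[[50, 0.04, 0.03, -0.02, 0, 0, 0], [50, 0.09, 0.05, -0.02, 0, 0, 0], [50, 0.09, 0.05, -0.02, 0, 0, 0], [50, 0.09, 0.05, -0.02, 0, 0, 0]]]'

```text
time_s: 36.88
ee_pos: [0.5977, -0.0564, 0.2651]
tcp_rot: [0.676, 0.737, -0.001, -0.001]
contact_force: [0.3, 0.5, -0.4]
opening: 0.0439
```

```bash
python3 - <<'E'
from h import *
im,c,st=snap("wrist","w25",None,1.4)
save(im,"w25c",(80,100,330,330),3,.5)
im,*_=load("w24");save(im,"w24c",(120,50,330,280),3,.5)
E
```

```text
(no output)
```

View pics/w25.png

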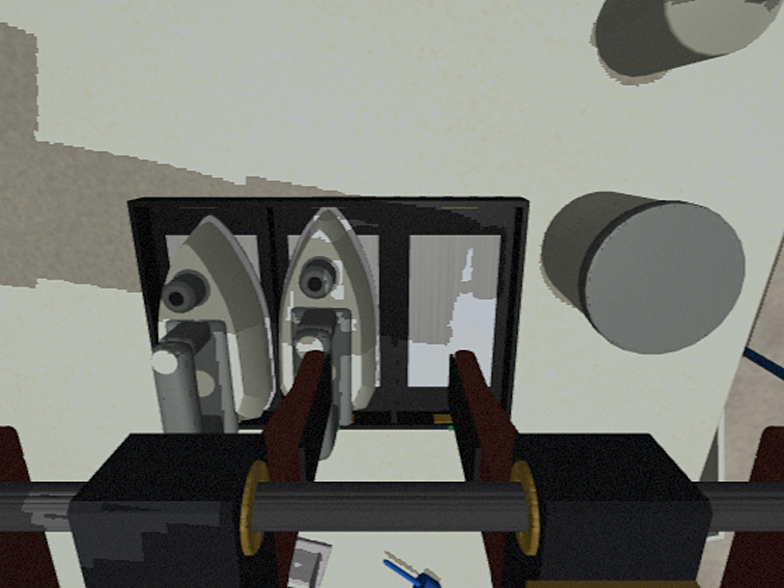

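View pics/w24c.png

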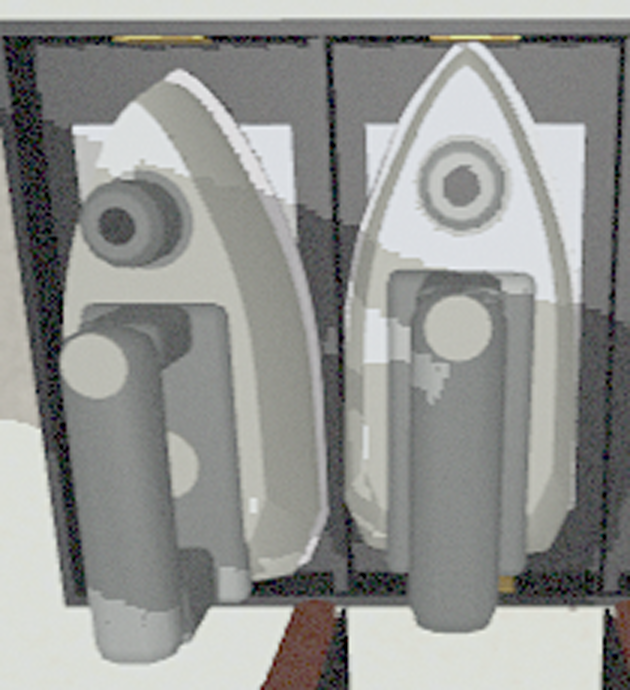

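Call:
move_arm --steps '[[[50, -0.05, -0.04, 0, 0, 0, 0], [50, -0.09, -0.09, 0, 0, 0, 0], [50, -0.12, -0.12, 0, 0, 0, 0], [50, -0.12, -0.12, 0, 0, 0, 0], [50, -0.12, -0.12, 0, 0, 0, 0]]]'

```text
time_s: 37.55
ee_pos: [0.489, -0.1869, 0.2662]
tcp_rot: [0.677, 0.736, 0.0, 0.0]
contact_force: [0.7, 0.4, 0.2]
opening: 0.0439
```

```bash
python3 - <<'E'
from h import *
im,c,st=snap("wrist","w26");print(st["ee_pos"])
save(im,"w26c",(180,10,400,260),3,.5)
E
```

```text
[ 0.48898801 -0.1869387   0.26620077]
```

View pics/w26c.png

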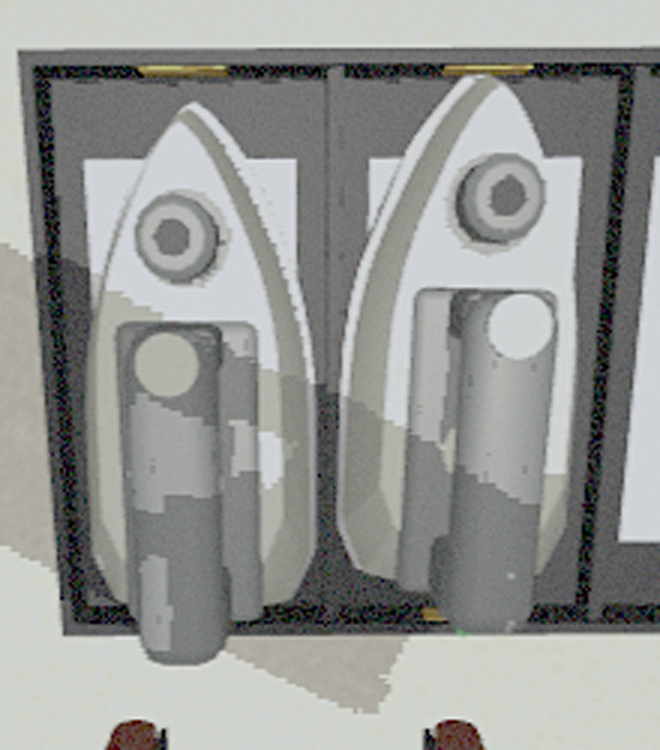

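```bash
python3 - <<'E'
from h import *
c1=load("w24")[1];c2=load("w26")[1]
A=lambda x,y:(c1,(120+x/3-.33,50+y/3-.33));B=lambda x,y:(c2,(180+x/3-.33,10+y/3-.33))
ce=np.array([.5536,-.1302]);u=np.array([np.cos(np.deg2rad(95)),np.sin(np.deg2rad(95))]);v=np.array([u[1],-u[0]])
for n,a,b in [("disc0",(93,366),(166,364)),("disc1",(458,328),(521,327)),("knob0",(114,226),(170,237)),("knob1",(462,185),(509,195)),("nose0",(178,70),(193,103)),("nose1",(467,43),(478,76)),("rear0",(135,661),(183,664)),("rear1",(453,631),(486,633))]:
    X,e=tri([A(*a),B(*b)]);d=X[:2]-ce;print(n,"along",(d@u*1000).round(1),"across",(d@v*1000).round(1),"z",(X[2]*1000).round(1),e)
E
```

```text
disc0 along 9.1 across -106.5 z 125.0 [0.1, 0.1]
disc1 along 19.3 across -5.3 z 124.7 [0.2, 0.2]
knob0 along 44.6 across -107.7 z 92.6 [0.0, 0.0]
knob1 along 56.2 across -4.5 z 93.0 [0.0, 0.0]
nose0 along 93.3 across -106.6 z 12.7 [0.1, 0.1]
nose1 along 101.3 across -3.6 z 17.7 [0.3, 0.3]
rear0 along -84.6 across -105.8 z 120.2 [0.4, 0.4]
rear1 along -77.5 across -7.8 z 112.9 [0.1, 0.1]
```

Call:
move_arm --steps '[[[50, 0, 0, -0.05, 0, 0, 0], [50, 0, 0, -0.08, 0, 0, 0], [50, 0, 0, -0.08, 0, 0, 0], [50, 0, 0, -0.08, 0, 0, 0], [50, 0, 0, -0.08, 0, 0, 0], [50, 0, 0, -0.08, 0, 0, 0]]]'

```text
time_s: 38.35
ee_pos: [0.4888, -0.186, 0.3451]
tcp_rot: [0.676, 0.737, -0.0, -0.001]
contact_force: [0.8, 0.0, 0.5]
opening: 0.0443
```

```bash
python3 - <<'E'
from h import *
ia,ca,_=snap("scene","sc4");ib,cb,_=snap("side","si10")
save(np.hstack([ia,ib]),"fin",None,.71,.7)
E
```

```text
(no output)
```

View pics/fin.png

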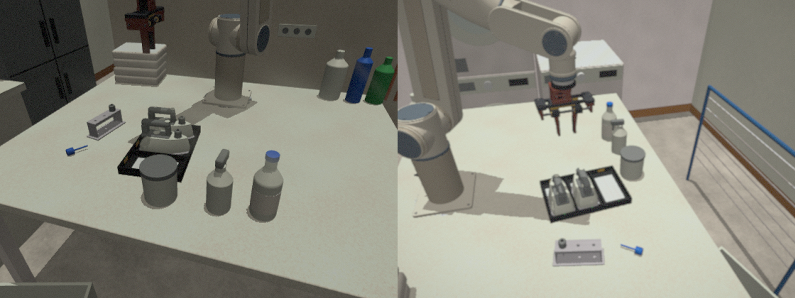

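Both irons are parked with their rods in. The spare rod hangs in the rack, the bottles and tub stand where they were, and no third iron is in view. Handing in.

```bash
python3 -c "
from cell import sign_off
print(sign_off())"
```

```text
the job is handed in; nothing more can be done
None
```

I found two irons on the worktop and no third. Each got a grey rod from the rack, pressed down onto the deck while the iron was still on the worktop. I then lifted the irons by their handles and parked them in bays 0 and 1, noses to the +y end. The third rod stays hanging in the rack. I handed in at about 38 s; `sign_off()` gave no verdict.

**Last checks, from two wrist views:**
- **Rods:** the knob tops stand at 92.6 and 93.0 mm, where a fully seated rod in a parked iron should give 93 mm.
- **Irons lying flat:** the discs on the handle fronts stand level with each other at about 125 mm.
- **Position in the bays:** the bay 0 iron is within about 2 mm of its bay's centre. The bay 1 iron is about 10 to 11 mm off, mostly towards its nose, against the 18 mm allowed; it shifted as I let go, and I left it.
- **Other items:** the bottles and tub look unmoved in the final pictures.

**What disagreed or went unexplained:**
- **Bay 1 edges:** the nose and rear handle edge in bay 1 measured about 5 mm high and 7 mm low compared with bay 0. Those edges are blurred, and the knob and disc heights rule out such a tilt.
- **Setting down:** at both set-downs the tool read 5 to 6 N of sideways force before release.
- **Blue rod:** the blue look-alike stood upright at the start and lay on its side in pictures from about 18 s on. I did not aim for it, and I do not know what tipped it over.

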